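# Fit the spacer sleeve on the spindle under the microscope

### The arm

A 6-joint arm with a two-finger parallel gripper is mounted at the origin on the work surface. World frame = base frame: x ahead of the robot, y to its left, z up, the work surface at z = 0. Lengths are in m, angles in rad, forces in N, time in s.
With the tool pointing down it reaches from about 0.35 to 0.975 m from the base axis. Payload 4.9 kg.
Tool frame: the origin (TCP) lies midway between the tips of the shut fingers; the grasp point (between the pads) lies 19 mm behind it; z points along the fingers, y is the direction in which the jaws open and shut (so a half turn about z gives the same grasp; the last joint's range is limited). The gripper opens to 85 mm and grips with 20 to 120 N. Pads are 22 mm wide; open, the fingers measure 114 mm over their backs; the gripper's body (76 mm by 85 mm) begins 54 mm behind the grasp point. The pads swing forward as they close: fully open they stand 13 mm farther back than shut.
Start: joints at [-1.386, 0.053, 1.613, -0, 1.476, -0.119], TCP at [0.187, -0.596, 0.231] pointing down, gripper open.
Joint ranges: [-3.01, 3.01], [-1.01, 2.22], [0.06, 2.58], [-1.02, 4.17], [0.09, 2.62], [-3.14, 3.14]. Speed limits (rad/s): [2.57, 2.57, 3.14, 3.14, 3.14, 3.14].

### API

Orientations are given as a 3x3 rotation matrix whose columns are the frame's x, y, z axes.
In Python, from workcell import observe, camera, hand_in gives the robot as it stands.
- The arm moves only by the tool step_arm, never from a script. Its argument "moves" is a list of rows, each a list of 3 entries, a list of its own where there are three numbers: the gripper command: -1 is fully open, 1 is shut, values between are in proportion, then the shift along the tool's x, y, z in m, then the turn, a rotation vector about the tool's x, y, z in degrees. A call has exactly 8 rows; each row is the pose to reach, as a shift and turn from the pose measured when the call began, along the tool's axes at that moment; what a row does not reach only later rows make up. A row lasts 1/12 s, in which the tool goes at most 41.7 mm and 7.16 degrees, less where a joint would pass 70% of its speed; a pose out of reach is approached as far as the arm can. A call with a gripper value outside its range is refused whole. The fingers move at their own pace and stop on an object; the grip force is fixed at half the most. Time passes only in rows, so rows that repeat a pose let the fingers close, or fill a call up. It gives the time, the measured TCP pose, the force and the opening at its end, in the units of the state.
- observe(): the state, without advancing time (a new reading comes with each control period).
- camera(name): name is "scene" or "top"; returns a dict with "img" (384x512x3 uint8, red, green, blue), "z_map" (384x512 float32, m along the optical axis (not along the pixel's ray), 0 where there is no reading), "K" (3x3 intrinsics, pixels), "k1" (the pictures are not rectified: a ray, as slopes to the right and down, at radius r is drawn at 1 + k1 r^2 times it, then the intrinsics apply), "extrinsics" (4x4, takes a point from world to camera coordinates). Camera axes: x right, y up, looking along -z (the intrinsics and any distortion apply to the point x, -y, -z); pixel columns grow to the right and rows downward; lengths in m; the calibration is good to about 2 mm. A picture is of the moment at which its call begins.
- hand_in(): hands the job in, once; it reports no verdict.
The state is a dict: "time": time; "qpos": joint angles; "qvel": joint speeds; "joint_torque": joint torques, N m; "position": TCP position; "ee_rot": TCP orientation; "wrist_force": force on the tool from outside, world axes, zero at the start; "torque": the same for the moment, N m; "width": finger opening in m.
Only numpy, scipy, OpenCV 4.12 (cv2) and the standard library are available. Lean on these libraries where they do the work, as an engineer would, in place of code of your own. Each camera call takes 0.05 s, during which the arm holds its last target.

### The job

First lift the canister by its handle off the foot of the microscope fixture and stand it, upright all the while, on the round cork coaster. Then slide the tall metal sleeve over the upright spindle under the microscope and push it down, driving the rubber ring already on the spindle ahead of it, until both are fully home on the foot's shoulder, and let go. Do not bump the microscope, and leave everything else where it is.

Things in the scene. Friction and masses are not known exactly. Their poses are not given: they have to be found in the camera images.
- fixture: fixed inspection fixture: grey foot plate 250 x 130 x 12 mm, its origin on the table on the axis of the spindle. Its x axis points from the canister's place (95 mm to -x of the spindle) through the spindle to the microscope's 18 mm post (92 mm to +x, up to 382 mm high); the plate reaches from -140 to +110 mm in x and 65 mm each way in y. Round the spindle's foot is a 40 mm shoulder whose top lies 22 mm above the table
- spindle_top (a point): centre of the top of the upright steel spindle, 16 mm in diameter, with a 1.5 mm chamfer, 105 mm above the table
- microscope: fixed black microscope hanging over the spindle, upright, up to 44 mm in diameter and 150 mm tall; origin at the centre of its lower end, 270 mm above the table and 22 mm to the fixture's +x of the spindle's axis, so that a tool pointing straight down over the spindle would hit it: lean the tool 25 to 45 degrees, its back towards the fixture's -x. A level 18 mm boom, 355 mm above the table, joins it to the post
- seat_ring (a joint): height in m of the rubber ring (36 mm outside, 8 mm thick) on the spindle above its home on the shoulder: 0 is home, with its top 30 mm above the table; at the start 10 to 26 mm up. It grips the spindle with about 6 N, stays where it is left, and has to be pushed down
- sleeve_mid (a point): centre (half-way up) of the tall metal sleeve: 36 mm outside, 18 mm bore right through, 52 mm tall, about 0.1 kg, standing upright on the pad; z along its axis, both ends alike. Fully home its centre is 56 mm above the table, its top 82 mm
- pad: fixed flat grey pad 170 x 130 mm, 3 mm thick, origin at its underside; the sleeve stands on it towards its -x end, the short ring towards its +x end
- canister_handle (a point): centre of the canister's level handle bar, which runs along this point's x axis: 10 mm thick, 48 mm between its uprights, 92 mm above the canister's underside and 32 mm above its lid. The steel canister is 60 mm across, 60 mm tall to the lid, 0.15 to 0.35 kg, and stands at first on the foot plate (12 mm above the table) in front of the spindle; z up
- coaster_top (a point): centre of the top of the fixed round cork coaster, 124 mm across, its top 5 mm above the table
- short_ring: short metal ring, 36 mm outside, 24 mm bore, 14 mm tall, lying flat on the pad about 80 mm from the sleeve; not to be used
- spool: upright thread spool, 44 mm wide, 57 mm tall; bystander, origin at its underside
- screwdriver: screwdriver lying on the table; bystander
- flux: small clear bottle, 36 mm wide, 75 mm tall; bystander, origin at its underside
- tape: roll of tape lying flat, 80 mm wide, 18 mm tall; bystander, origin at its underside
- brush: small brush lying on the table; bystander
- fan: square 90 mm cooling fan lying flat, 25 mm tall; bystander, origin at its underside
Things that resemble listed ones, but are neither listed nor needed, are in the scene too. What is shaped like the part that bears sleeve_mid but pink or yellow is not meant.

How it is judged:
By the outcome, as a careful person would: the job done as asked, in the order asked, and still so for the second after the job is handed in, with the robot touching nothing.
It also fails if it takes over 67 s, if anything falls off the work surface, if the arm or the gripper's body presses on something with over 40 N, if the wrist force passes 120 N, or if a joint passes its speed limit or range.

## Working session

There is one attempt and no reset: what is moved stays moved. The work goes in short steps, Python scripts to look and compute and a tool call to move; the robot and the scene stay as the last step left them, time stands still between calls to the robot, and variables do not carry over. Pictures are saved under pics/ and viewed, and the job is handed in when it is done.

Besides the shell and the picture viewer there is one more tool, called after "Emit:" as name([rows], argument=value, ...), one row to a line, values as JSON. step_arm: Moves the arm, as the interface text tells. Its arguments: {"type":"object","properties":{"moves":{"type":"array","items":{"type":"array"}}},"required":["moves"]}

```bash
ls; mkdir -p pics; cat > h.py <<'E'
import numpy as np, cv2, pickle
from workcell import observe, camera
np.set_printoptions(precision=4,suppress=True)
def shot(name,fn):
    c=camera(name); cv2.imwrite(f'pics/{fn}.png',cv2.cvtColor(c['img'],cv2.COLOR_RGB2BGR))
    pickle.dump(c,open(f'pics/{fn}.pkl','wb')); return c
def load(fn): return pickle.load(open(f'pics/{fn}.pkl','rb'))
def cloud(c):
    K=c['K'];H,W=c['z_map'].shape
    u,v=np.meshgrid(np.arange(W),np.arange(H))
    p=np.stack([u,v],-1).reshape(-1,1,2).astype(np.float64)
    q=cv2.undistortPoints(p,K,np.array([c['k1'],0,0,0.]))[:,0]
    z=c['z_map'].reshape(-1)
    P=np.stack([q[:,0]*z,-q[:,1]*z,-z,np.ones_like(z)],0)
    w=(np.linalg.inv(c['extrinsics'])@P)[:3].T
    w[z==0]=np.nan
    return w.reshape(H,W,3)
def proj(c,X):
    X=np.atleast_2d(X); P=(c['extrinsics']@np.c_[X,np.ones(len(X))].T)[:3]
    P=np.stack([P[0],-P[1],-P[2]],1)
    return cv2.projectPoints(P.reshape(-1,1,3),np.zeros(3),np.zeros(3),c['K'],np.array([c['k1'],0,0,0.]))[0][:,0]
E
python3 - <<'E'
from h import *
s=observe(); print(s)
for n in('scene','top'):
    c=shot(n,n+'0'); print(n,c['K'],c['k1'],c['extrinsics'])
    im=cv2.imread(f'pics/{n}0.png'); cv2.imwrite(f'pics/{n}0b.png',cv2.resize(im,(800,600),interpolation=cv2.INTER_CUBIC))
E
```

```text
pics
{'time': 0.0, 'qpos': array([-1.386 ,  0.0534,  1.6143,  0.    ,  1.476 , -0.119 ]), 'qvel': array([-0.0013, -0.0001, -0.0005,  0.0006, -0.0008,  0.0011]), 'joint_torque': array([ -0.0001, -39.3676, -37.0177,  -0.    ,   0.007 ,  -0.    ]), 'position': array([ 0.1869, -0.5958,  0.23  ]), 'ee_rot': array([[ 0.9542,  0.2992, -0.0004],
       [ 0.2992, -0.9542,  0.0021],
       [ 0.0003, -0.0021, -1.    ]]), 'wrist_force': array([0.3799, 0.5675, 0.6396]), 'torque': array([-0.058 , -0.0054,  0.0122]), 'width': 0.0847302517202338}
scene [[477.8902   0.     249.9628]
 [  0.     477.8902 187.9842]
 [  0.       0.       1.    ]] 0.01126876542016969 [[-0.3289  0.9442 -0.0187  0.1377]
 [-0.7053 -0.2324  0.6698  0.2748]
 [ 0.6281  0.2334  0.7423 -1.9227]
 [ 0.      0.      0.      1.    ]]
top [[469.0914   0.     261.4231]
 [  0.     469.0914 199.947 ]
 [  0.       0.       1.    ]] -0.14585013685007436 [[ 0.0246 -0.9997 -0.0052  0.0251]
 [ 0.9777  0.023   0.2087 -0.5385]
 [-0.2086 -0.0102  0.978  -1.3485]
 [ 0.      0.      0.      1.    ]]
```

View pics/scene0b.png

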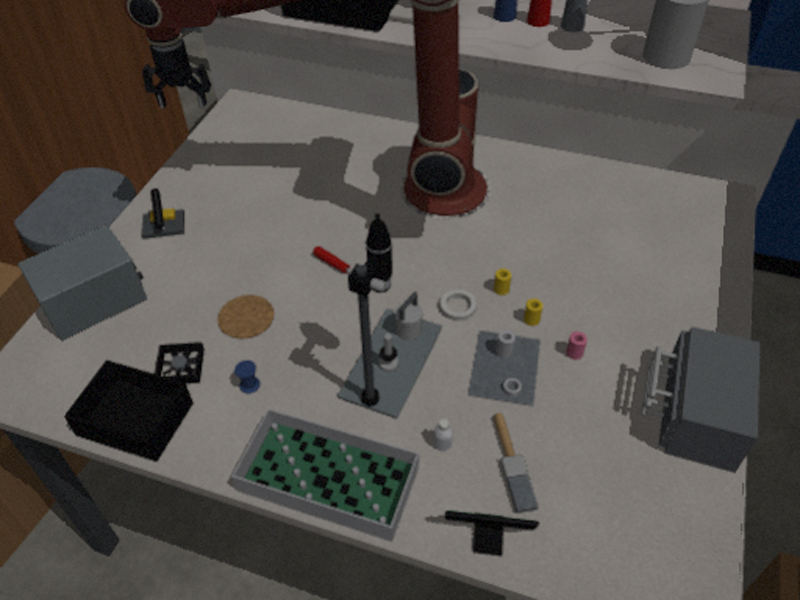

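View pics/top0b.png

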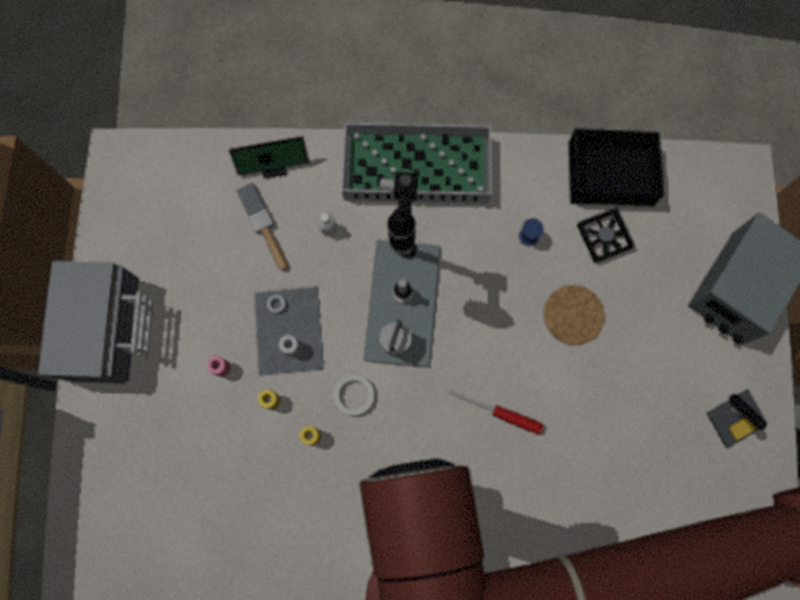

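The pictures show these candidates (800x600 pixels).
- **Sleeve:** the grey tall one on the pad at top (288,345), scene (505,345). Not meant: yellow at (268,399) and (310,436), pink at (218,366), short ring at (276,303).
- **Canister:** top (397,340), with its handle bar.
- **Coaster:** cork, top (574,315). The tape roll at (355,395) is a bystander.

I choose the grey tall sleeve. Next come the measurements and a close crop.

```bash
python3 - <<'E'
from h import *
def big(fn,u0,v0,w,h,o):
    im=cv2.imread(f'pics/{fn}.png')[v0:v0+h,u0:u0+w]; return cv2.resize(im,(w*5,h*5),interpolation=cv2.INTER_CUBIC)
t=big('top0',155,150,135,90,'a'); cv2.imwrite('pics/croptop.png',t)
s=big('scene0',210,125,140,115,'b'); cv2.imwrite('pics/cropscene.png',s)
for n in('top0','scene0'):
    c=load(n); w=cloud(c); z=w[...,2]
    img=c['img'].astype(int)
    print(n)
    # coaster: brown colour
    m=(img[...,0]-img[...,2]>40)&(z<.02)&(np.abs(z)<.02)
    n_,lab,st,ce=cv2.connectedComponentsWithStats(m.astype(np.uint8))
    for i in range(1,n_):
        if st[i,4]>150: 
            P=w[lab==i]; print('brown',ce[i],st[i],P.min(0),P.max(0),np.nanmedian(P,0))
    # heights blobs in region
    for lo,hi in((.008,.016),(.05,.06),(.068,.078),(.095,.112)):
        m=(z>lo)&(z<hi)&(w[...,0]>.3)&(w[...,0]<.9)&(np.abs(w[...,1])<.35)
        n_,lab,st,ce=cv2.connectedComponentsWithStats(m.astype(np.uint8))
        for i in range(1,n_):
            if st[i,4]>12:
                P=w[lab==i]; print(lo,ce[i],st[i,4],'c',(np.percentile(P,3,0)+np.percentile(P,97,0))/2,'med',np.median(P,0),'ext',np.percentile(P,97,0)-np.percentile(P,3,0))
E
```

```text
top0
brown [367.0347 201.0872] [ 349  183   37   37 1067] [ 0.4952 -0.3508 -0.0054] [ 0.6129 -0.2341  0.0162] [ 0.5526 -0.2919  0.0055]
0.008 [171.0769 109.6923] 13 c [0.8428 0.3414 0.0114] med [0.841  0.3418 0.0111] ext [0.0152 0.0133 0.0068]
0.008 [178.1333 108.7   ] 30 c [0.8451 0.3166 0.0116] med [0.8458 0.3185 0.0111] ext [0.0159 0.0236 0.0066]
0.008 [379.     147.5333] 15 c [ 0.7277 -0.3329  0.0121] med [ 0.7284 -0.3343  0.014 ] ext [0.0119 0.0169 0.0076]
0.008 [381.2143 154.2143] 14 c [ 0.7057 -0.3397  0.0119] med [ 0.7046 -0.3398  0.0122] ext [0.0144 0.0136 0.0064]
0.008 [257.4801 193.1723] 2060 c [0.5658 0.0529 0.0121] med [0.5683 0.0456 0.0123] ext [0.2292 0.125  0.0072]
0.008 [180.3529 170.6471] 17 c [0.6362 0.2977 0.0125] med [0.6353 0.2944 0.0132] ext [0.0124 0.0194 0.0068]
0.008 [179.4783 195.087 ] 23 c [0.5559 0.2955 0.012 ] med [0.5597 0.2922 0.0107] ext [0.024  0.0176 0.0076]
0.008 [379.2 209.2] 15 c [ 0.5272 -0.3287  0.0101] med [ 0.5276 -0.3279  0.0096] ext [0.0062 0.0277 0.004 ]
0.05 [219.5238  97.1429] 21 c [0.8693 0.1792 0.0548] med [0.8679 0.1791 0.0556] ext [0
[... 5783 characters left out ...]
3] med [0.6847 0.05   0.0732] ext [0.0102 0.0138 0.0077]
0.068 [283.2059 271.4412] 34 c [0.7276 0.2091 0.0724] med [0.7274 0.2091 0.0734] ext [0.0155 0.0154 0.0078]
0.068 [296.0968 329.629 ] 62 c [0.8862 0.2917 0.0734] med [0.8863 0.2923 0.0756] ext [0.0174 0.0569 0.0086]
0.068 [311.9333 331.6667] 15 c [0.8787 0.3317 0.0739] med [0.8781 0.3306 0.0748] ext [0.0088 0.0133 0.0069]
0.095 [260.1961 192.7059] 51 c [0.4888 0.0616 0.1036] med [0.494  0.0614 0.1069] ext [0.0525 0.0211 0.0155]
0.095 [247.08 215.2 ] 25 c [0.5882 0.0515 0.1029] med [0.5885 0.0528 0.1036] ext [0.0133 0.0124 0.0109]
0.095 [235.     238.8182] 22 c [0.6836 0.0462 0.1036] med [0.6847 0.0489 0.1033] ext [0.0086 0.0157 0.016 ]
```

```bash
python3 -c "
import cv2;print(cv2.imread('pics/croptop.png').shape)"
```

```text
(450, 675, 3)
```

View pics/croptop.png

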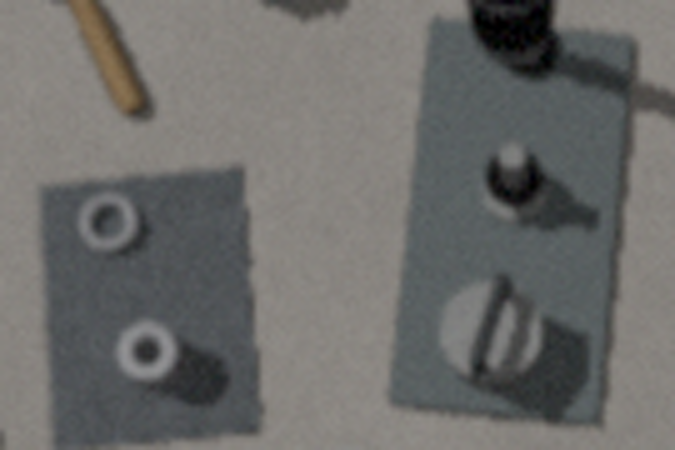

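View pics/cropscene.png

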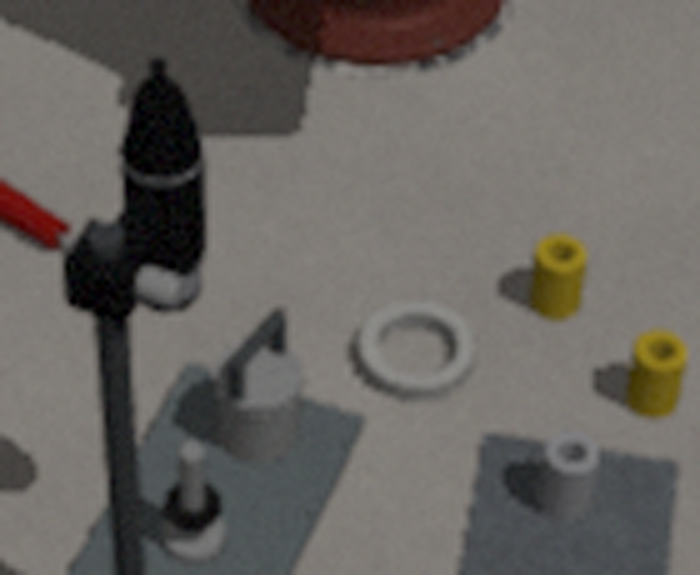

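The crops confirm the choices: the grey sleeve on the pad, and a canister whose handle bar is yawed slightly from the fixture axis. Next I refine the geometry.

```bash
python3 - <<'E'
from h import *
def circ(P):
    from scipy.optimize import least_squares
for n in('top0','scene0'):
    c=load(n); w=cloud(c); x,y,z=w[...,0],w[...,1],w[...,2]
    print(n)
    m=(z>.009)&(z<.015)&(x>.4)&(x<.72)&(y>-.04)&(y<.14)
    P=w[m][:,:2].astype(np.float32); r=cv2.minAreaRect(P); print('plate',r)
    d=np.array([1,-.07]);
    # handle
    m=(z>.092)&(z<.116)&(np.hypot(x-.487,y-.062)<.045); P=w[m]
    mu=P.mean(0); u,s,v=np.linalg.svd(P[:,:2]-mu[:2]); a=(P[:,:2]-mu[:2])@v[0]
    print('handle',mu,v[0],np.degrees(np.arctan2(v[0][1],v[0][0])),a.min(),a.max(),'mid',mu[:2]+v[0]*(a.min()+a.max())/2,P[:,2].max())
    m=(z>.068)&(z<.077)&(np.hypot(x-.487,y-.062)<.045); P=w[m][:,:2].astype(np.float32);print('lid',cv2.minEnclosingCircle(P))
    m=(z>.049)&(z<.062)&(np.hypot(x-.474,y-.268)<.035); P=w[m][:,:2].astype(np.float32);print('sleeve top',cv2.minEnclosingCircle(P),m.sum(), np.median(w[m][:,2]))
    m=(z>.098)&(z<.112)&(np.hypot(x-.586,y-.052)<.02); P=w[m][:,:2].astype(np.float32);print('spindle',cv2.minEnclosingCircle(P),m.sum(),np.median(w[m][:,2]))
    m=(z>.2)&(x>.5)&(x<.72)&(np.abs(y-.05)<.05); P=w[m]; print('micro',P.min(0),P.max(0))
    m=(np.hypot(x-.586,y-.052)<.022)&(z>.014); 
    m2=m&(c['img'].sum(-1)<130); P=w[m2]; print('dark ring z',np.percentile(P[:,2],[5,50,95]))
    # draw prediction
    im=cv2.imread(f'pics/{n}.png'); S=5
    im=cv2.resize(im,None,fx=S,fy=S,interpolation=cv2.INTER_CUBIC)
    th=np.linspace(0,2*np.pi,60)
    def C(cx,cy,zz,r,col):
        q=proj(c,np.c_[cx+r*np.cos(th),cy+r*np.sin(th),0*th+zz]); cv2.polylines(im,[np.int32((q+.5)*S)],True,col,1)
    C(.4745,.268,.055,.018,(0,255,0));C(.4745,.268,.055,.009,(0,255,0));C(.4745,.268,.003,.018,(0,255,0))
    C(.5865,.0515,.105,.008,(0,0,255)); C(.5865,.0515,.022,.02,(0,0,255)); C(.5865,.0515,.03+.018,.018,(255,0,0))
    a=np.radians(-5.5); ex=np.array([np.cos(a),np.sin(a)]); ey=np.array([-ex[1],ex[0]]); o=np.array([.5865,.0515])
    cs=[o+ex*i+ey*j for i,j in((-.14,-.065),(.11,-.065),(.11,.065),(-.14,.065))]
    q=proj(c,[[*k,.012] for k in cs]); cv2.polylines(im,[np.int32((q+.5)*S)],True,(0,255,255),1)
    cc=o-.095*ex; C(*cc,.072,.03,(255,0,255)); print('can pred',cc)
    q0=proj(c,[[*cc,.072]])[0]; 
    if n=='top0': im=im[700:1250,760:1500]
    else: im=im[850:1430,1050:1750]
    cv2.imwrite(f'pics/{n}_ov.png',im)
E
```

```text
top0
plate ((0.5586588978767395, 0.04723547399044037), (0.1564132571220398, 0.3267233073711395), 82.04308319091797)
handle [0.4857 0.0623 0.1084] [-0.9607  0.2776] 163.88329605746628 -0.03060678562501088 0.026988323477141887 mid [0.4874 0.0618] 0.11512536850004995
lid ((0.4869742691516876, 0.06164450943470001), 0.029670828953385353)
sleeve top ((0.47369256615638733, 0.26835358142852783), 0.018407374620437622) 83 0.05544039976926873
spindle ((0.5858340859413147, 0.051866717636585236), 0.008458906784653664) 26 0.10531411290652493
micro [0.5828 0.0264 0.2391] [0.6927 0.0849 0.4428]
dark ring z [0.0519 0.3813 0.4231]
can pred [0.4919 0.0606]
scene0
plate ((0.5503710508346558, 0.06305625289678574), (0.14802150428295135, 0.3023291528224945), 85.94326782226562)
handle [0.4923 0.0617 0.1059] [ 0.9539 -0.3002] -17.470566739633036 -0.034918199141636616 0.024887769184072782 mid [0.4875 0.0632] 0.11418719439164526
lid ((0.4872153401374817, 0.062196217477321625), 0.03211649879813194)
sleeve top ((0.47621142864227295, 0.2678857743740082), 0.01921466737985611) 74 0.05534075796875626
spindle ((0.5876925587654114, 0.05144146457314491), 0.0075474088080227375) 22 0.1040029832571292
micro [0.597  0.0268 0.2007] [0.6988 0.0866 0.4427]
dark ring z [0.0462 0.0537 0.4297]
can pred [0.4919 0.0606]
```

View pics/top0_ov.png

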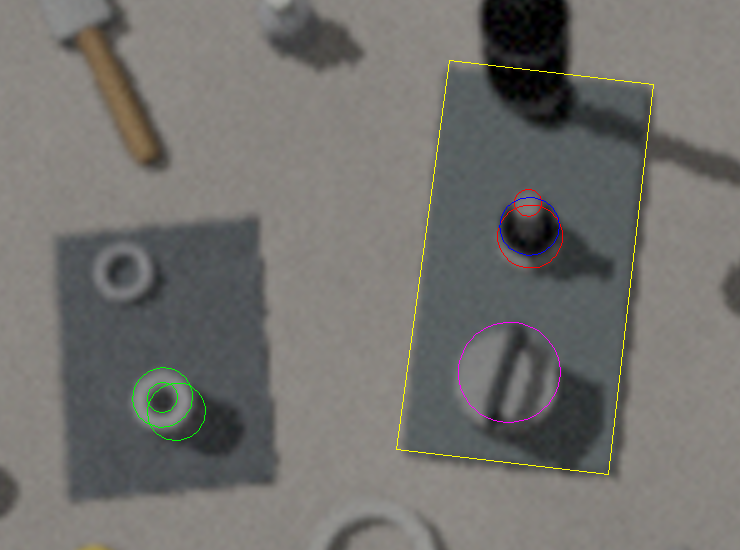

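View pics/scene0_ov.png

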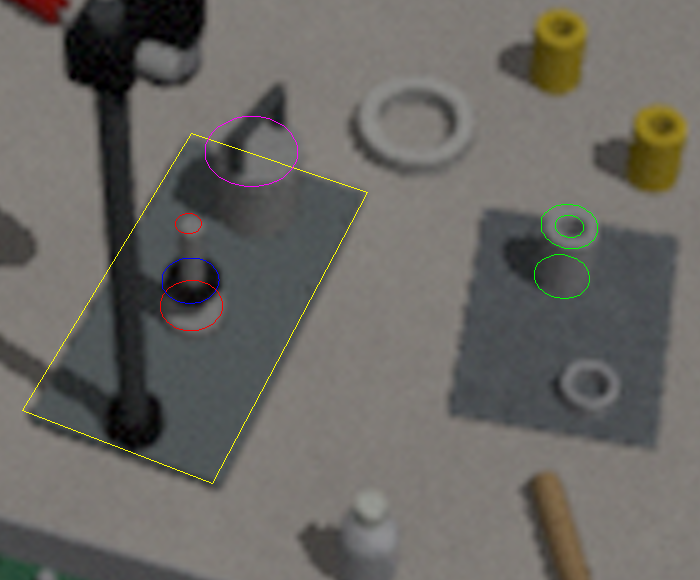

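```bash
cat >> h.py <<'E'
from scipy.spatial.transform import Rotation as Ro
def RL(az,lean=0):
    a,l=np.radians([az,lean]); ex=np.array([np.cos(a),np.sin(a),0]); ez=np.array([0,0,1.])
    z=np.sin(l)*ex-np.cos(l)*ez; x=np.cos(l)*ex+np.sin(l)*ez
    return np.stack([x,np.cross(z,x),z],1)
def rel(pos,R):
    s=observe(); R0=s['ee_rot']; d=R0.T@(np.array(pos)-s['position']); r=Ro.from_matrix(R0.T@R).as_rotvec(degrees=True)
    print('t',round(s['time'],2),'shift mm',(d*1000).round(1),'rot',r.round(2),'dist',np.linalg.norm(d).round(3)); return d,r
E
python3 -c "
from h import *
rel([.4874,.0625,.2],RL(-17))
rel([.39,-.15,.25],RL(-17))"
```

```text
t 0.1 shift mm [ 483.7 -538.2   31.3] rot [-0.11  0.02 34.4 ] dist 0.724
t 0.1 shift mm [ 327.2 -364.7  -19.1] rot [-0.11  0.02 34.4 ] dist 0.49
```

Emit:
step_arm([
  [-1,[0.024,-0.027,-0.003],[0,0,4]],
  [-1,[0.05,-0.055,-0.006],[0,0,8]],
  [-1,[0.075,-0.083,-0.009],[0,0,12]],
  [-1,[0.1,-0.111,-0.012],[0,0,16]],
  [-1,[0.125,-0.139,-0.015],[0,0,20]],
  [-1,[0.15,-0.167,-0.018],[0,0,24]],
  [-1,[0.175,-0.195,-0.02],[0,0,28]],
  [-1,[0.2,-0.223,-0.02],[0,0,32]],
])

```text
time: 0.77
position: [0.3113, -0.3215, 0.2507]
ee_rot: [[0.967, -0.256, -0.0], [-0.256, -0.967, 0.002], [-0.0, -0.002, -1.0]]
wrist_force: [-0.3, 0.4, -0.2]
width: 0.0852
```

```bash
python3 -c "
from h import *
rel([.4874,.0625,.2],RL(-17)); print(observe()['qpos'])"
```

```text
t 0.77 shift mm [  72.  -416.2   51.3] rot [-0.09  0.03  2.17] dist 0.426
[-0.9687 -0.4038  1.9816  0.0009  1.5652  0.8609]
```

Emit:
step_arm([
  [-1,[0.007,-0.04,0.0],[0,0,1]],
  [-1,[0.014,-0.08,0.0],[0,0,2]],
  [-1,[0.02,-0.12,0.0],[0,0,2.2]],
  [-1,[0.028,-0.16,0.005],[0,0,2.2]],
  [-1,[0.035,-0.2,0.01],[0,0,2.2]],
  [-1,[0.042,-0.24,0.015],[0,0,2.2]],
  [-1,[0.049,-0.28,0.02],[0,0,2.2]],
  [-1,[0.056,-0.32,0.03],[0,0,2.2]],
])

```text
time: 1.43
position: [0.448, -0.0246, 0.2218]
ee_rot: [[0.956, -0.293, 0.002], [-0.293, -0.956, 0.001], [0.002, -0.002, -1.0]]
wrist_force: [0.6, -1.0, 1.2]
width: 0.0857
```

```bash
python3 -c "
from h import *
rel([.4874,.0625,.15],RL(-17)); print(observe()['qpos'])"
```

```text
t 1.43 shift mm [ 12.  -94.7  71.9] rot [-0.09 -0.11 -0.02] dist 0.12
[-0.2219 -0.388   2.0177  0.0014  1.5099  1.6458]
```

Emit:
step_arm([
  [-1,[0.003,-0.025,0.01],[0,0,0]],
  [-1,[0.006,-0.05,0.025],[0,0,0]],
  [-1,[0.009,-0.075,0.04],[0,0,0]],
  [-1,[0.012,-0.095,0.055],[0,0,0]],
  [-1,[0.012,-0.095,0.062],[0,0,0]],
  [-1,[0.012,-0.095,0.062],[0,0,0]],
  [-1,[0.012,-0.095,0.062],[0,0,0]],
  [-1,[0.012,-0.095,0.062],[0,0,0]],
])

```text
time: 2.1
position: [0.4876, 0.062, 0.1607]
ee_rot: [[0.956, -0.294, 0.003], [-0.294, -0.956, 0.001], [0.003, -0.002, -1.0]]
wrist_force: [-0.9, -0.8, 0.4]
width: 0.0851
```

```bash
python3 - <<'E'
from h import *
rel([.4874,.0625,.087],RL(-17))
for n in('top','scene'):
    shot(n,n+'1')
t=cv2.imread('pics/top1.png')[150:270,180:330]; s=cv2.imread('pics/scene1.png')[90:240,190:340]
cv2.imwrite('pics/v1.png',np.hstack([cv2.resize(t,(400,320),interpolation=2),cv2.resize(s,(400,320),interpolation=2)]))
E
```

```text
t 2.1 shift mm [-0.6 -0.3 73.7] rot [-0.09 -0.17 -0.08] dist 0.074
```

View pics/v1.png

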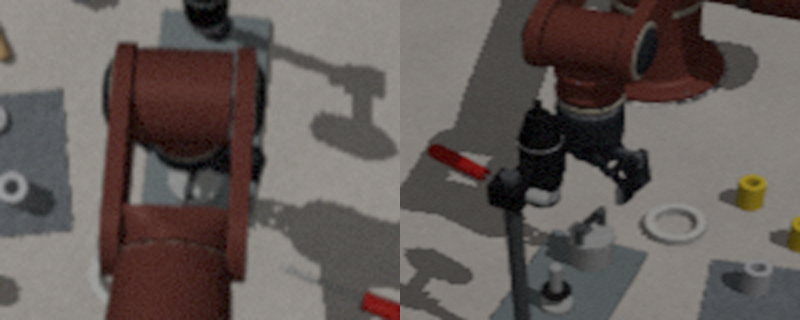

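```bash
python3 - <<'E'
from h import *
for n in('top1','scene1'):
    c=load(n); w=cloud(c); x,y,z=w[...,0],w[...,1],w[...,2]; g=c['img'].astype(int)
    red=(g[...,0]>g[...,2]*1.4)&(z>.2)&(x>.35)&(x<.7)&(np.abs(y-.05)<.2)
    for lo in np.arange(.2,.7,.04):
        m=(z>lo)&(z<lo+.04)&(x>.35)&(x<.7)&(np.abs(y-.05)<.15)&red; m2=m|((z>lo)&(z<lo+.04)&(x>.35)&(x<.7)&(np.abs(y-.05)<.15))
        if m.sum()>3: print(n,lo.round(2),m.sum(),'red x',np.percentile(x[m],[1,99]),'y',np.percentile(y[m],[1,99]),'all xmax',)
    print(c['extrinsics'][:3,:3].T@-c['extrinsics'][:3,3])
E
```

```text
top1 0.2 9 red x [0.4586 0.4883] y [0.0043 0.1012] all xmax
top1 0.24 16 red x [0.4571 0.489 ] y [0.0013 0.104 ] all xmax
top1 0.28 8 red x [0.4501 0.581 ] y [0.0036 0.0619] all xmax
top1 0.32 22 red x [0.4544 0.6609] y [0.0326 0.0818] all xmax
top1 0.36 85 red x [0.4503 0.6734] y [0.0319 0.0868] all xmax
top1 0.4 64 red x [0.4475 0.61  ] y [0.0275 0.1037] all xmax
top1 0.44 1258 red x [0.4168 0.5196] y [0.0065 0.1139] all xmax
top1 0.48 1955 red x [0.3506 0.5027] y [0.008  0.1183] all xmax
[0.2447 0.0237 1.4313]
scene1 0.24 8 red x [0.4998 0.5205] y [0.037  0.1256] all xmax
scene1 0.28 7 red x [0.5115 0.6288] y [0.0367 0.0809] all xmax
scene1 0.32 32 red x [0.4913 0.6977] y [0.0352 0.0953] all xmax
scene1 0.36 279 red x [0.4836 0.6963] y [0.0374 0.0976] all xmax
scene1 0.4 480 red x [0.3699 0.6216] y [0.012  0.1207] all xmax
scene1 0.44 1388 red x [0.3634 0.5311] y [0.0079 0.1212] all xmax
scene1 0.48 1053 red x [0.3509 0.5039] y [0.0094 0.1208] all xmax
[1.4467 0.3827 1.2458]
```

Emit:
step_arm([
  [-1,[0,0,0.015],[0,0,0]],
  [-1,[0,0,0.03],[0,0,0]],
  [-1,[0,0,0.045],[0,0,0]],
  [-1,[0,0,0.06],[0,0,0]],
  [-1,[0,0,0.07],[0,0,0]],
  [-1,[0,0,0.074],[0,0,0]],
  [0,[0,0,0.074],[0,0,0]],
  [1,[0,0,0.074],[0,0,0]],
])

```text
time: 2.87
position: [0.4887, 0.0617, 0.0879]
ee_rot: [[0.956, -0.294, 0.005], [-0.294, -0.956, 0.001], [0.005, -0.002, -1.0]]
wrist_force: [0.5, 0.6, -0.2]
width: 0.0637
```

Emit:
step_arm([
  [1,[0,0,0],[0,0,0]],
  [1,[0,0,0],[0,0,0]],
  [1,[0,0,0],[0,0,0]],
  [1,[0,0,0],[0,0,0]],
  [1,[0,0,0],[0,0,0]],
  [1,[0,0,0],[0,0,0]],
  [1,[0,0,0],[0,0,0]],
  [1,[0,0,0],[0,0,0]],
])

```text
time: 3.53
position: [0.4891, 0.0616, 0.0885]
ee_rot: [[0.956, -0.294, 0.006], [-0.294, -0.956, 0.0], [0.006, -0.002, -1.0]]
wrist_force: [-1.2, -1.2, 4.2]
width: 0.0081
```

Emit:
step_arm([
  [1,[0,0,-0.002],[0,0,0]],
  [1,[0,0,-0.005],[0,0,0]],
  [1,[0,0,-0.009],[0,0,0]],
  [1,[0,0,-0.014],[0,0,0]],
  [1,[0,0,-0.02],[0,0,0]],
  [1,[0,0,-0.026],[0,0,0]],
  [1,[0,0,-0.03],[0,0,0]],
  [1,[0,0,-0.03],[0,0,0]],
])

```text
time: 4.2
position: [0.4899, 0.0616, 0.1202]
ee_rot: [[0.956, -0.294, 0.009], [-0.294, -0.956, 0.0], [0.008, -0.003, -1.0]]
wrist_force: [-0.1, 0.4, -2.0]
width: 0.0077
```

```bash
python3 - <<'E'
from h import *
rel([.555,-.291,.15],RL(-17))
shot('scene','scene2')
s=cv2.imread('pics/scene2.png')[120:240,190:350]
cv2.imwrite('pics/v2.png',cv2.resize(s,(640,480),interpolation=2))
E
```

```text
t 4.2 shift mm [166.2 317.7 -29.3] rot [-0.17 -0.48 -0.11] dist 0.36
```

View pics/v2.png

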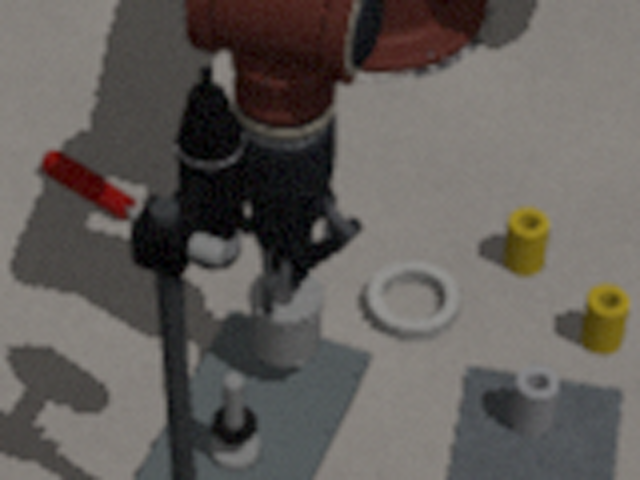

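Emit:
step_arm([
  [1,[0.0,0.005,-0.005],[0,0,0]],
  [1,[0.003,0.017,-0.01],[0,0,0]],
  [1,[0.01,0.036,-0.015],[0,0,0]],
  [1,[0.023,0.06,-0.02],[0,0,0]],
  [1,[0.038,0.085,-0.02],[0,0,0]],
  [1,[0.054,0.11,-0.02],[0,0,0]],
  [1,[0.07,0.136,-0.02],[0,0,0]],
  [1,[0.086,0.16,-0.02],[0,-0.3,0]],
])

```text
time: 4.92
position: [0.5241, -0.1185, 0.1398]
ee_rot: [[0.956, -0.295, 0.003], [-0.295, -0.956, 0.002], [0.002, -0.002, -1.0]]
wrist_force: [0.7, 0.2, -1.7]
width: 0.0076
```

```bash
python3 - <<'E'
from h import *
rel([.555,-.291,.14],RL(-17))
E
```

```text
t 4.92 shift mm [ 80.3 155.8  -0.4] rot [-0.14 -0.11 -0.13] dist 0.175
```

Emit:
step_arm([
  [1,[0.015,0.028,0],[0,0,0]],
  [1,[0.03,0.056,0],[0,0,0]],
  [1,[0.044,0.084,0],[0,0,0]],
  [1,[0.057,0.11,0],[0,0,0]],
  [1,[0.068,0.132,0],[0,0,0]],
  [1,[0.076,0.147,0],[0,0,0]],
  [1,[0.08,0.155,0],[0,0,0]],
  [1,[0.08,0.156,0],[0,0,0]],
])

```text
time: 5.58
position: [0.5544, -0.2927, 0.1394]
ee_rot: [[0.955, -0.296, 0.002], [-0.296, -0.955, 0.002], [0.002, -0.002, -1.0]]
wrist_force: [-0.6, 0.2, -2.2]
width: 0.008
```

```bash
python3 - <<'E'
from h import *
# grip offset: TCP z .0885 when canister bottom at .012 -> coaster .005 => .0815
rel([.555,-.291,.0815],RL(-17))
for n in('top','scene'): shot(n,n+'3')
t=cv2.imread('pics/top3.png')[140:260,310:460]; s=cv2.imread('pics/scene3.png')[110:230,90:240]
cv2.imwrite('pics/v3.png',np.hstack([cv2.resize(t,(400,320),interpolation=2),cv2.resize(s,(400,320),interpolation=2)]))
for n in('top3','scene3'):
    w=cloud(load(n)); x,y,z=w[...,0],w[...,1],w[...,2]
    m=(np.hypot(x-.555,y+.29)<.035)&(z<.13)&(z>.03); P=w[m]; print(n,m.sum(),np.percentile(P,[3,50,97],axis=0))
E
```

```text
t 5.58 shift mm [-0.  -1.7 57.9] rot [-0.13 -0.09 -0.24] dist 0.058Traceback (most recent call last):
  File "<stdin>", line 9, in <module>
    return _quantile_unchecked(
        a, q, axis, out, overwrite_input, method, keepdims, weights)
    return _ureduce(a,
                    func=_quantile_ureduce_func,
    ...<5 lines>...
                    overwrite_input=overwrite_input,
                    method=method)
    r = func(a, **kwargs)
    result = _quantile(arr,
                       quantiles=q,
    ...<2 lines>...
                       out=out,
                       weights=wgt)
    slices_having_nans = np.isnan(arr[-1, ...])
                                  ~~~^^^^^^^^^
IndexError: index -1 is out of bounds for axis 0 with size 0
```

View pics/v3.png

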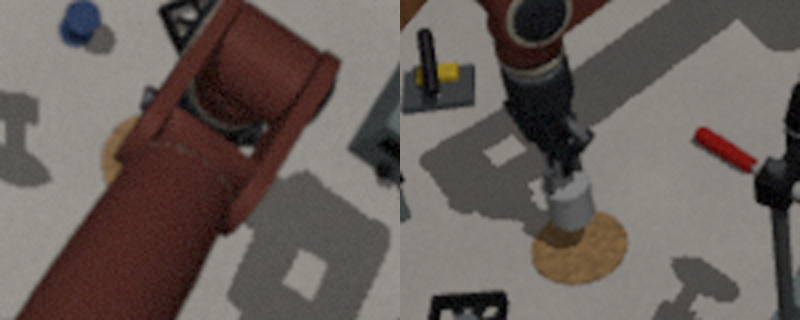

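The scene view at (570,200) shows the canister hanging upright over the coaster. I lower it.

Emit:
step_arm([
  [1,[0,-0.001,0.01],[0,0,0]],
  [1,[0,-0.001,0.02],[0,0,0]],
  [1,[0,-0.001,0.03],[0,0,0]],
  [1,[0,-0.001,0.038],[0,0,0]],
  [1,[0,-0.001,0.044],[0,0,0]],
  [1,[0,-0.001,0.048],[0,0,0]],
  [1,[0,-0.001,0.051],[0,0,0]],
  [1,[0,-0.001,0.053],[0,0,0]],
])

```text
time: 6.35
position: [0.5546, -0.2895, 0.0859]
ee_rot: [[0.956, -0.295, 0.002], [-0.295, -0.956, 0.003], [0.001, -0.003, -1.0]]
wrist_force: [-0.3, 0.5, -1.8]
width: 0.0079
```

Emit:
step_arm([
  [1,[0,0,0.001],[0,0,0]],
  [1,[0,0,0.002],[0,0,0]],
  [1,[0,0,0.003],[0,0,0]],
  [1,[0,0,0.004],[0,0,0]],
  [1,[0,0,0.0045],[0,0,0]],
  [1,[0,0,0.005],[0,0,0]],
  [1,[0,0,0.0055],[0,0,0]],
  [1,[0,0,0.006],[0,0,0]],
])

```text
time: 7.02
position: [0.5553, -0.2906, 0.0817]
ee_rot: [[0.956, -0.295, 0.003], [-0.295, -0.956, 0.001], [0.003, -0.002, -1.0]]
wrist_force: [-2.4, -1.0, 7.4]
width: 0.0077
```

Emit:
step_arm([
  [1,[0,0,0],[0,0,0]],
  [0.8,[0,0,0],[0,0,0]],
  [0.4,[0,0,0],[0,0,0]],
  [0,[0,0,0],[0,0,0]],
  [-0.5,[0,0,0],[0,0,0]],
  [-1,[0,0,0],[0,0,0]],
  [-1,[0,0,0],[0,0,0]],
  [-1,[0,0,0],[0,0,0]],
])

```text
time: 7.68
position: [0.5554, -0.2905, 0.0817]
ee_rot: [[0.956, -0.295, 0.003], [-0.295, -0.956, 0.001], [0.003, -0.002, -1.0]]
wrist_force: [-1.1, -0.2, -0.5]
width: 0.0801
```

Emit:
step_arm([
  [-1,[0,0,-0.01],[0,0,0]],
  [-1,[0,0,-0.03],[0,0,0]],
  [-1,[0,0,-0.05],[0,0,0]],
  [-1,[0,0,-0.07],[0,0,0]],
  [-1,[0,0,-0.09],[0,0,0]],
  [-1,[0,0,-0.11],[0,0,0]],
  [-1,[0,0,-0.13],[0,0,0]],
  [-1,[0,0,-0.14],[0,0,0]],
])

```text
time: 8.35
position: [0.556, -0.2913, 0.2261]
ee_rot: [[0.956, -0.295, 0.008], [-0.295, -0.956, -0.002], [0.008, -0.0, -1.0]]
wrist_force: [0.1, 0.0, 0.3]
width: 0.0851
```

```bash
python3 - <<'E'
from h import *
s=observe(); print(s['position'],s['width'])
for L in (35,40):
  R=RL(-6,L); g=np.array([.475,.268,.039]); tcp=g+R[:,2]*.019; print(L,tcp); rel(tcp+[0,0,.12],R)
E
```

```text
[ 0.556  -0.2913  0.2261] 0.08511031625650074
35 [0.4858 0.2669 0.0234]
t 8.35 shift mm [-232.2 -512.7   80.8] rot [  3.44  34.43 -10.77] dist 0.569
40 [0.4871 0.2667 0.0244]
t 8.35 shift mm [-230.9 -513.    79.8] rot [  3.93  39.42 -10.66] dist 0.568
```

```bash
python3 - <<'E'
from h import *
rel([.42,-.05,.25],RL(0,15))
E
```

```text
t 8.35 shift mm [-200.9 -190.5  -25.5] rot [  2.31  14.43 -17.03] dist 0.278
```

Emit:
step_arm([
  [-1,[-0.02,-0.015,-0.003],[0,1,-2]],
  [-1,[-0.047,-0.035,-0.006],[0.3,3,-4]],
  [-1,[-0.073,-0.057,-0.01],[0.6,5,-6]],
  [-1,[-0.1,-0.08,-0.014],[1,7,-8.5]],
  [-1,[-0.125,-0.108,-0.018],[1.3,9,-11]],
  [-1,[-0.15,-0.136,-0.021],[1.7,11,-13]],
  [-1,[-0.175,-0.164,-0.024],[2,13,-15]],
  [-1,[-0.2,-0.19,-0.025],[2.3,14.4,-17]],
])

```text
time: 9.02
position: [0.4196, -0.0494, 0.2498]
ee_rot: [[0.965, 0.001, 0.26], [0.001, -1.0, 0.0], [0.26, 0.0, -0.965]]
wrist_force: [-0.3, -0.1, 0.6]
width: 0.0856
```

```bash
python3 - <<'E'
from h import *
R=RL(18,38); g=np.array([.475,.268,.039]); tcp=g+R[:,2]*.019; print(tcp); rel(tcp+[0,0,.12],R); rel([.45,.1,.2],RL(12,28))
print(observe()['qpos'])
E
```

```text
[0.4861 0.2716 0.024 ]
t 9.02 shift mm [  36.8 -321.   119.5] rot [  8.08  22.71 -16.18] dist 0.344
t 9.02 shift mm [  16.4 -149.4   56. ] rot [  4.41  12.86 -11.15] dist 0.16
[-0.355  -0.6957  2.1849  0.0921  1.4053  1.2113]
```

Emit:
step_arm([
  [-1,[0.003,-0.03,0.008],[0.6,2,-1.5]],
  [-1,[0.007,-0.07,0.02],[1.6,4.5,-3.3]],
  [-1,[0.012,-0.11,0.035],[2.6,7.5,-5.5]],
  [-1,[0.017,-0.15,0.05],[3.7,10.5,-7.5]],
  [-1,[0.022,-0.19,0.067],[4.8,13.5,-9.6]],
  [-1,[0.027,-0.23,0.083],[5.8,16.5,-11.7]],
  [-1,[0.032,-0.27,0.1],[6.8,19.5,-13.8]],
  [-1,[0.035,-0.3,0.11],[8,22.7,-16.2]],
])

```text
time: 9.68
position: [0.4815, 0.253, 0.1525]
ee_rot: [[0.747, 0.312, 0.588], [0.246, -0.95, 0.192], [0.618, 0.001, -0.786]]
wrist_force: [0.0, -0.4, -0.5]
width: 0.0857
```

```bash
python3 - <<'E'
from h import *
R=RL(18,38); g=np.array([.475,.268,.039]); tcp=g+R[:,2]*.019; rel(tcp+[0,0,.06],R)
s=observe();print(s['qpos'],s['position'])
for n in('top','scene'): shot(n,n+'4')
t=cv2.imread('pics/top4.png')[150:270,110:260]; s=cv2.imread('pics/scene4.png')[130:280,250:400]
cv2.imwrite('pics/v4.png',np.hstack([cv2.resize(t,(400,320),interpolation=2),cv2.resize(s,(400,400),interpolation=2)[:320]]))
E
```

```text
t 9.68 shift mm [-34.3 -16.3  60.1] rot [-0.05 -0.18  0.19] dist 0.071
[ 0.3618 -0.49    2.3079 -0.0467  0.6583  1.6419] [0.4815 0.253  0.1525]
```

View pics/v4.png

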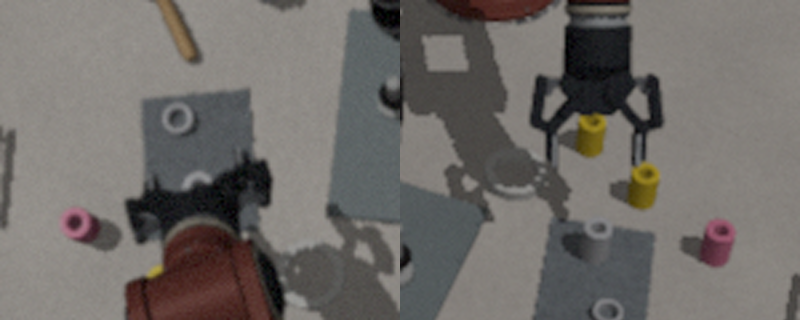

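Emit:
step_arm([
  [-1,[-0.017,-0.008,0.03],[0,0,0]],
  [-1,[-0.034,-0.016,0.06],[0,0,0]],
  [-1,[-0.04,-0.016,0.068],[0,0,0]],
  [-1,[-0.05,-0.016,0.08],[0,0,0]],
  [-1,[-0.057,-0.016,0.089],[0,0,0]],
  [-1,[-0.063,-0.016,0.097],[0,0,0]],
  [-1,[-0.068,-0.016,0.103],[0,0,0]],
  [-1,[-0.071,-0.016,0.107],[0,0,0]],
])

```text
time: 10.45
position: [0.4823, 0.2706, 0.0194]
ee_rot: [[0.753, 0.314, 0.579], [0.25, -0.949, 0.19], [0.609, 0.002, -0.793]]
wrist_force: [-0.6, 0.5, 0.1]
width: 0.0856
```

```bash
python3 - <<'E'
from h import *
R=RL(18,38); g=np.array([.475,.268,.039]); tcp=g+R[:,2]*.019; rel(tcp,R)
s=observe();print(s['qpos'],s['position'])
for n in('top','scene'): shot(n,n+'5')
t=cv2.imread('pics/top5.png')[170:270,130:255]; s=cv2.imread('pics/scene5.png')[150:270,270:390]
cv2.imwrite('pics/v5.png',np.hstack([cv2.resize(t,(400,320),interpolation=2),cv2.resize(s,(400,400),interpolation=2)[:320]]))
E
```

```text
t 10.45 shift mm [ 6.   0.3 -1.2] rot [-0.11  0.47  0.3 ] dist 0.006
[ 0.4035 -0.1779  2.3337 -0.1594  0.3365  1.7872] [0.4823 0.2706 0.0194]
```

View pics/v5.png

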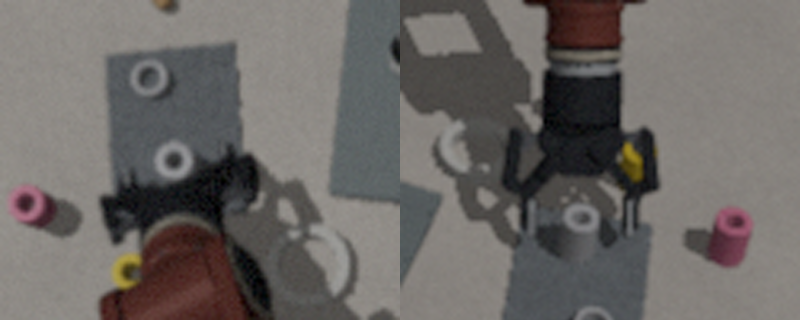

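Emit:
step_arm([
  [-1,[0.003,0,0.001],[0,0.5,0.3]],
  [-1,[0.006,0,0.002],[0,0.5,0.3]],
  [-1,[0.006,0,0.002],[0,0.5,0.3]],
  [-0.5,[0.006,0,0.002],[0,0.5,0.3]],
  [-0.2,[0.006,0,0.002],[0,0.5,0.3]],
  [0,[0.006,0,0.002],[0,0.5,0.3]],
  [0.2,[0.006,0,0.002],[0,0.5,0.3]],
  [1,[0.006,0,0.002],[0,0.5,0.3]],
])

```text
time: 11.22
position: [0.4877, 0.2728, 0.0214]
ee_rot: [[0.749, 0.311, 0.585], [0.244, -0.951, 0.193], [0.616, -0.002, -0.788]]
wrist_force: [0.2, -1.5, 1.4]
width: 0.0356
```

Emit:
step_arm([
  [1,[0,0,0],[0,0,0]],
  [1,[0,0,0],[0,0,0]],
  [1,[0,0,0],[0,0,0]],
  [1,[0,0,0],[0,0,0]],
  [1,[0,0,0],[0,0,0]],
  [1,[0,0,0],[0,0,0]],
  [1,[0,0,0],[0,0,0]],
  [1,[0,0,0],[0,0,0]],
])

```text
time: 11.88
position: [0.4877, 0.2728, 0.0214]
ee_rot: [[0.749, 0.311, 0.585], [0.244, -0.95, 0.193], [0.616, -0.002, -0.788]]
wrist_force: [-0.7, -0.1, 0.3]
width: 0.0358
```

Emit:
step_arm([
  [1,[0.003,0,-0.004],[0,0,0]],
  [1,[0.009,0,-0.012],[0,0,0]],
  [1,[0.018,0,-0.023],[0,0,0]],
  [1,[0.03,0,-0.038],[0,0,0]],
  [1,[0.042,0,-0.054],[0,0,0]],
  [1,[0.055,0,-0.07],[0,0,0]],
  [1,[0.065,0,-0.083],[0,0,0]],
  [1,[0.068,0,-0.087],[0,0,0]],
])

```text
time: 12.55
position: [0.4891, 0.2733, 0.1359]
ee_rot: [[0.746, 0.311, 0.589], [0.243, -0.95, 0.194], [0.62, -0.002, -0.784]]
wrist_force: [0.4, 0.4, -0.5]
width: 0.0354
```

```bash
python3 - <<'E'
from h import *
R0=np.array([[0.749,0.311,0.585],[0.244,-0.95,0.193],[0.616,-0.002,-0.788]]); u,_,v=np.linalg.svd(R0); R0=u@v
p0=np.array([.4877,.2728,.0214])
for c in([.474,.268,.029],[.476,.268,.029]): print('sleeve in tool',R0.T@(np.array(c)-p0))
print('axis',R0.T@[0,0,1])
s=observe(); print(s['position'],s['width'],s['wrist_force'],s['qpos'])
for n in('top','scene'): shot(n,n+'6')
t=cv2.imread('pics/top6.png')[150:270,130:280]; s=cv2.imread('pics/scene6.png')[130:250,250:400]
cv2.imwrite('pics/v6.png',np.hstack([cv2.resize(t,(400,320),interpolation=2),cv2.resize(s,(400,320),interpolation=2)]))
E
```

```text
sleeve in tool [-0.0068  0.0003 -0.0149]
sleeve in tool [-0.0053  0.0009 -0.0138]
axis [ 0.6159 -0.0019 -0.7878]
[0.4891 0.2733 0.1359] 0.03536309729799185 [ 0.4375  0.4229 -0.5304] [ 0.4029 -0.4065  2.2824 -0.0923  0.6004  1.7165]
```

View pics/v6.png

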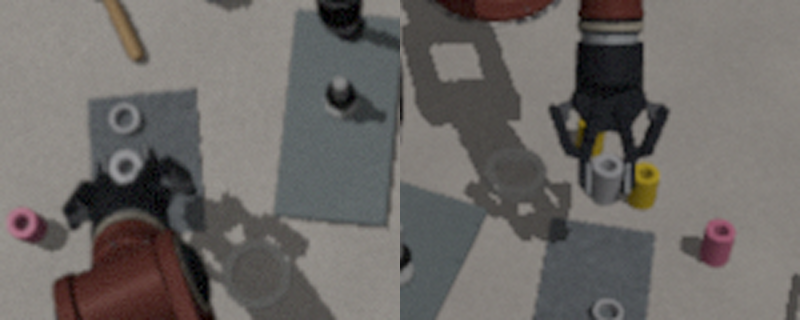

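```bash
cat >> h.py <<'E'
OFF=np.array([-.006,.0003,-.0144]); AX=np.array([.6159,-.0019,-.7878])
def tgt(c,az=-6):
    # orientation so that AX -> world z exactly, heading az
    R=RL(az,38.02)
    # correct residual
    v=R@AX; k=np.cross(v,[0,0,1]); R=Ro.from_rotvec(k).as_matrix()@R
    return np.array(c)-R@OFF,R
E
python3 - <<'E'
from h import *
sp=np.array([.5862,.0518]); a=np.radians(-6); ex=np.array([np.cos(a),np.sin(a)])
c=sp-.06*ex; rel(*tgt([*c,.15])); rel(*tgt([*sp,.15]))
c=np.array([.49,.16]);rel(*tgt([*c,.155],6))
E
```

```text
t 12.65 shift mm [ -8.1 221.3 -18.4] rot [-14.86  -0.08  18.97] dist 0.222
t 12.65 shift mm [ 35.  245.8  15.4] rot [-14.86  -0.08  18.97] dist 0.249
t 12.65 shift mm [ -6.9 110.4 -23.6] rot [-7.46 -0.1   9.53] dist 0.113
```

Emit:
step_arm([
  [1,[-0.001,0.015,-0.003],[-1,0,1.3]],
  [1,[-0.003,0.042,-0.009],[-2.8,0,3.6]],
  [1,[-0.005,0.075,-0.017],[-5,0,6.4]],
  [1,[-0.007,0.11,-0.023],[-7.4,0,9.5]],
  [1,[-0.008,0.145,-0.023],[-9.8,0,12.5]],
  [1,[-0.008,0.18,-0.022],[-12,0,15.4]],
  [1,[-0.008,0.207,-0.02],[-13.9,0,17.8]],
  [1,[-0.008,0.221,-0.018],[-14.9,0,19]],
])

```text
time: 13.32
position: [0.5399, 0.055, 0.1399]
ee_rot: [[0.784, -0.11, 0.611], [-0.087, -0.994, -0.066], [0.615, -0.001, -0.789]]
wrist_force: [-0.6, 0.6, -1.5]
width: 0.0354
```

```bash
python3 - <<'E'
from h import *
sp=np.array([.5862,.0518]); a=np.radians(-6); ex=np.array([np.cos(a),np.sin(a)])
c=sp-.06*ex; rel(*tgt([*c,.15]));rel(*tgt([*(sp-.025*ex),.145])); rel(*tgt([*sp,.14])); s=observe(); print(s['qpos'])
for n in('top','scene'): shot(n,n+'7')
t=cv2.imread('pics/top7.png')[130:250,190:340]; s=cv2.imread('pics/scene7.png')[130:250,180:330]
cv2.imwrite('pics/v7.png',np.hstack([cv2.resize(t,(400,320),interpolation=2),cv2.resize(s,(400,320),interpolation=2)]))
E
```

```text
t 13.32 shift mm [ 1.5 -2.  -1.9] rot [ 0.21  0.1  -0.22] dist 0.003
t 13.32 shift mm [26.1 -2.2 23.5] rot [ 0.21  0.1  -0.22] dist 0.035
t 13.32 shift mm [42.7 -2.3 42.8] rot [ 0.21  0.1  -0.22] dist 0.061
[-0.0018 -0.4662  2.3134 -0.1098  0.6382  1.7454]
```

View pics/v7.png

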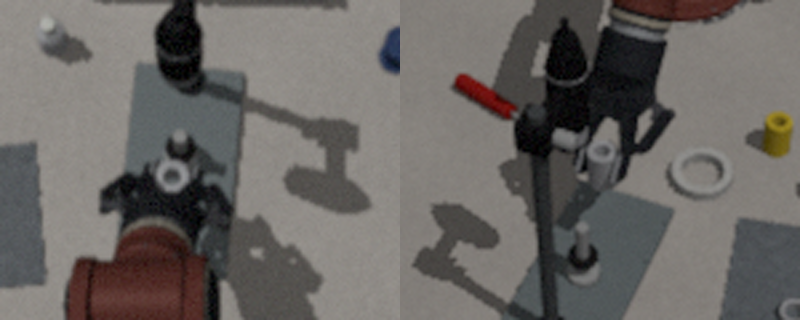

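```bash
cat > meas.py <<'E'
from h import *
from scipy.optimize import minimize
def ov(n,sl,sp,out,win):
    c=load(n); im=cv2.imread(f'pics/{n}.png'); S=8; u0,v0,W,H=win
    im=cv2.resize(im[v0:v0+H,u0:u0+W],None,fx=S,fy=S,interpolation=cv2.INTER_CUBIC)
    im=np.clip(im.astype(float)*1.6,0,255).astype(np.uint8)
    th=np.linspace(0,2*np.pi,80)
    def C(cx,cy,zz,r,col):
        q=proj(c,np.c_[cx+r*np.cos(th),cy+r*np.sin(th),0*th+zz]); cv2.polylines(im,[np.int32((q+.5-[u0,v0])*S)],True,col,1)
    x,y,z=sl
    C(x,y,z+.026,.018,(0,255,0));C(x,y,z+.026,.009,(0,255,0));C(x,y,z-.026,.018,(0,255,0))
    C(*sp,.105,.0065,(0,0,255)); C(*sp,.022,.02,(0,0,255))
    cv2.imwrite(f'pics/{out}.png',im)
def sleeve_now():
    s=observe(); return s['position']+s['ee_rot']@OFF, s['ee_rot']@AX
E
python3 - <<'E'
from meas import *
sl,ax=sleeve_now(); print('pred sleeve',sl,'axis',ax)
for n in('top7','scene7'):
    w=cloud(load(n)); x,y,z=w[...,0],w[...,1],w[...,2]; g=load(n)['img'].astype(int).sum(-1)
    m=(np.hypot(x-sl[0],y-sl[1])<.03)&(np.abs(z-sl[2]-.026)<.006)
    P=w[m]; print(n,m.sum(),cv2.minEnclosingCircle(P[g[m]>200][:,:2].astype(np.float32)),(g[m]>200).sum(),np.median(P[:,2]))
    m=(z>.098)&(z<.112)&(np.hypot(x-.586,y-.052)<.02); P=w[m][:,:2].astype(np.float32);print('spindle',cv2.minEnclosingCircle(P),m.sum())
ov('top7',sl,(.5858,.0519),'o7t',(220,160,90,70)); ov('scene7',sl,(.5877,.0514),'o7s',(220,170,90,70))
E
```

```text
pred sleeve [0.5262 0.0572 0.1475] axis [ 0.0025 -0.      1.    ]
top7 98 ((0.530842661857605, 0.05644743889570236), 0.02415378950536251) 97 0.17401924481061204
spindle ((0.585978090763092, 0.05148537829518318), 0.008095496334135532) 24
scene7 110 ((0.5301052927970886, 0.05955807864665985), 0.022825967520475388) 89 0.1738247029610548
spindle ((0.5897894501686096, 0.052219290286302567), 0.008754989132285118) 24
```

View pics/o7t.png

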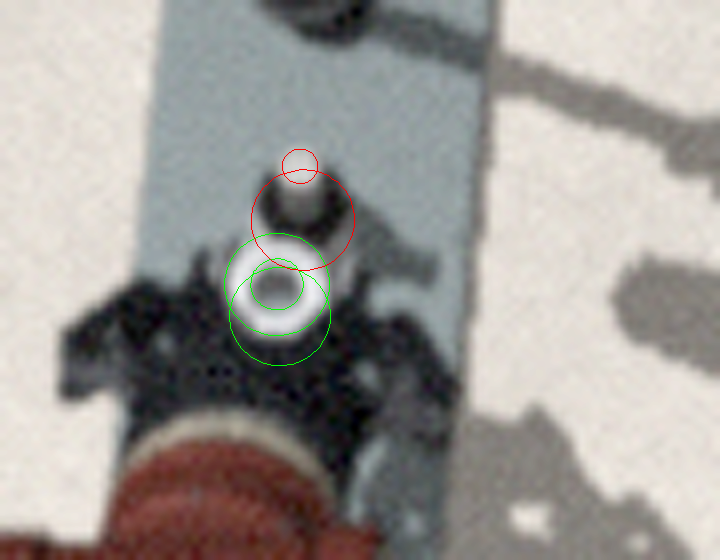

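View pics/o7s.png

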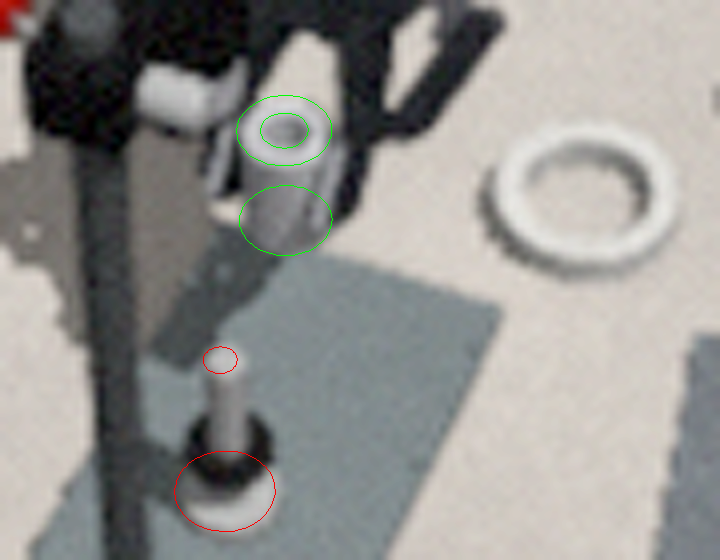

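```bash
python3 - <<'E'
from h import *
sp=np.array([.5868,.0516])
rel(*tgt([*sp,.15]));rel(*tgt([*sp,.142]))
E
```

```text
t 13.42 shift mm [49.6 -1.  35.3] rot [ 0.13  0.14 -0.14] dist 0.061
t 13.42 shift mm [44.7 -1.  41.6] rot [ 0.13  0.14 -0.14] dist 0.061
```

Emit:
step_arm([
  [1,[0.007,0,0.005],[0.1,0.1,-0.1]],
  [1,[0.015,0,0.011],[0.1,0.1,-0.1]],
  [1,[0.024,-0.001,0.018],[0.1,0.1,-0.1]],
  [1,[0.033,-0.001,0.025],[0.1,0.1,-0.1]],
  [1,[0.041,-0.001,0.031],[0.1,0.1,-0.1]],
  [1,[0.047,-0.001,0.036],[0.1,0.1,-0.1]],
  [1,[0.047,-0.001,0.039],[0.1,0.1,-0.1]],
  [1,[0.0447,-0.001,0.0416],[0.1,0.1,-0.1]],
])

```text
time: 14.08
position: [0.6004, 0.0512, 0.1339]
ee_rot: [[0.784, -0.104, 0.612], [-0.084, -0.995, -0.062], [0.615, -0.002, -0.789]]
wrist_force: [-0.4, 0.2, -0.2]
width: 0.0356
```

```bash
python3 - <<'E'
from meas import *
sp=np.array([.5868,.0516])
sl,ax=sleeve_now(); print(sl,ax); s=observe(); print(s['wrist_force'],s['width'])
for n in('top','scene'): shot(n,n+'8')
ov('top8',sl,(.5858,.0519),'o8t',(220,140,90,70)); ov('scene8',sl,(.588,.0518),'o8s',(210,170,90,70))
rel(*tgt([*sp,.142]));rel(*tgt([*sp,.122]))
E
```

```text
[0.5868 0.0523 0.1416] [ 0.0013 -0.0003  1.    ]
[-0.4027  0.1855 -0.2418] 0.03558324000853518
t 14.18 shift mm [ 2.2  0.4 -0.6] rot [ 0.01  0.22 -0.  ] dist 0.002
t 14.18 shift mm [-10.    0.4  15.2] rot [ 0.01  0.22 -0.  ] dist 0.018
```

View pics/o8t.png

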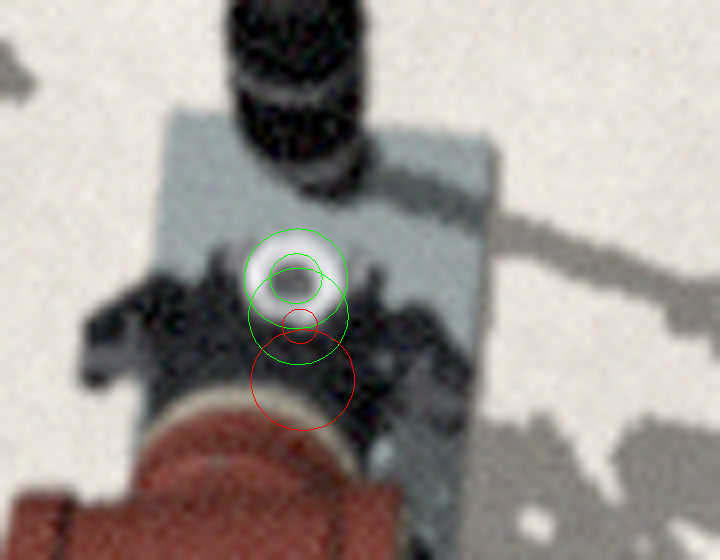

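View pics/o8s.png

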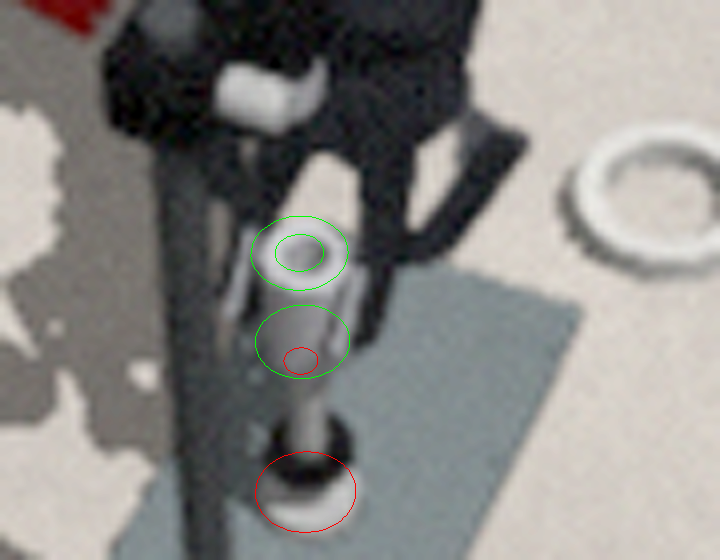

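```bash
python3 - <<'E'
from meas import *
im=cv2.imread('pics/scene8.png')[190:245,232:267]; S=10
im=np.clip(cv2.resize(im,None,fx=S,fy=S,interpolation=cv2.INTER_CUBIC)*1.5,0,255).astype(np.uint8)
im2=cv2.imread('pics/scene0.png')[195:250,227:272]
im2=np.clip(cv2.resize(im2,None,fx=S,fy=S,interpolation=cv2.INTER_CUBIC)*1.5,0,255).astype(np.uint8)
cv2.imwrite('pics/z8.png',np.hstack([im,im2]))
c=load('scene8'); g=c['img'].astype(int).sum(-1)
for v in range(196,244,2): print(v,g[v,236:264])
E
```

```text
196 [182 212 158  87  63  54  88  72 134 290 363 380 376 375 380 382 375 382
 308 138  78  66  66  66 106 306 359 293]
198 [180 216 161  96 141 176 130 120 262 355 385 392 392 387 366 318 315 336
 269 116  76  81  88  77  94 223 215  96]
200 [175 214 162  89 244 250 231 326 387 366 342 308 273 248 282 354 356 281
 194  99  76  82  73  63  54  69  85  81]
202 [170 174 120 159 251 207 278 362 391 336 291 293 262 217 221 330 365 266
 155  82  80  81  86  49  46  94  94 124]
204 [155 150  85 250 262 153 154 290 360 375 362 344 332 337 370 387 351 289
 285 237 112  86  59 178 242 263 267 259]
206 [117  88 181 259 211  67  89 175 203 237 295 325 327 330 336 315 222 258
 286 187  82  50 115 219 259 259 261 258]
208 [147 184 271 261 150  42  84 161 187 209 223 242 260 272 278 226 230 284
 226  92  61  74 185 252 262 267 264 257]
210 [130 182 204 160 103 114 141 180 194 216 226 242 256 270 253 178 260 287
 191  79  78 143 226 254 270 264 260 259]
212 [124 184 186 143 185 177 150 165 192 211 229 242 263 254 203 244 297 229
  88  70 113 224 257 263 261 262 263 274]
214 [118 149 158 137 147 142 
[... 1055 characters left out ...]
178 182 141 131 172 184 202 188 192 190 204 242 299 350 363 357
 312 252 265 268 264 260 263 267 260 262]
234 [117 129 176 238 274 236 184 219 306 346 366 360 361 362 360 354 342 311
 260 241 259 265 267 260 262 262 264 260]
236 [126 119 175 233 262 259 261 240 220 233 250 284 302 299 297 278 245 258
 257 266 261 261 260 264 261 262 267 265]
238 [115 116 160 235 261 268 268 268 277 258 263 261 250 253 242 254 262 265
 268 267 265 261 262 259 266 261 264 264]
240 [138 118 157 226 257 263 266 269 270 264 267 254 264 264 262 266 268 262
 259 259 260 265 255 265 259 255 256 257]
242 [125 116 142 218 269 264 261 270 258 262 262 262 262 257 250 266 263 260
 260 275 256 262 258 262 263 264 262 256]
```

View pics/z8.png

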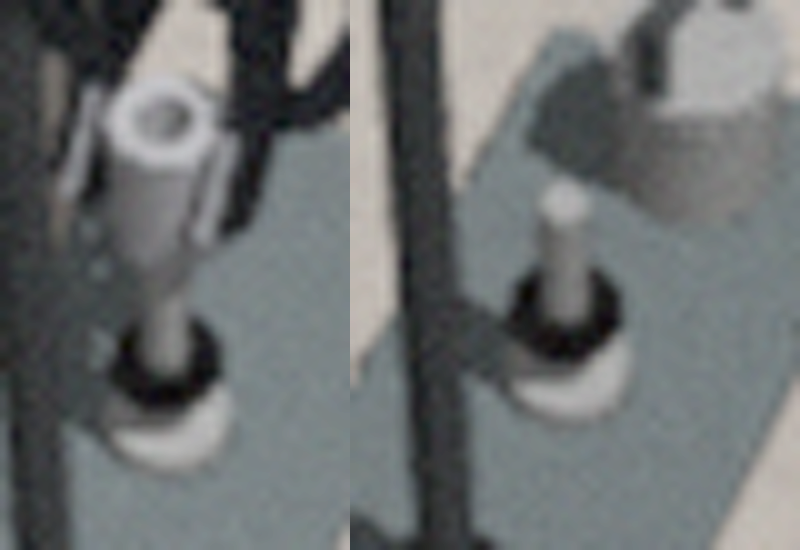

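```bash
python3 - <<'E'
from meas import *
for i in range(2):
    print(*sleeve_now()); 
sp=np.array([.5868,.0519])
rel(*tgt([*sp,.138]));rel(*tgt([*sp,.126]))
E
```

```text
[0.5855 0.0521 0.1402] [ 0.0038 -0.0002  1.    ]
[0.5855 0.0521 0.1402] [ 0.0038 -0.0002  1.    ]
t 14.18 shift mm [-0.3  0.1  2.5] rot [ 0.01  0.22 -0.  ] dist 0.003
t 14.18 shift mm [-7.6  0.1 12. ] rot [ 0.01  0.22 -0.  ] dist 0.014
```

Emit:
step_arm([
  [1,[0,0,0.0022],[0,0.2,0]],
  [1,[-0.0003,0,0.0025],[0,0.2,0]],
  [1,[-0.001,0,0.0035],[0,0.2,0]],
  [1,[-0.002,0,0.0048],[0,0.2,0]],
  [1,[-0.003,0,0.006],[0,0.2,0]],
  [1,[-0.004,0,0.0073],[0,0.2,0]],
  [1,[-0.005,0,0.0086],[0,0.2,0]],
  [1,[-0.006,0,0.01],[0,0.2,0]],
])

```text
time: 14.85
position: [0.6005, 0.0508, 0.1209]
ee_rot: [[0.783, -0.105, 0.613], [-0.083, -0.995, -0.063], [0.616, -0.002, -0.788]]
wrist_force: [0.6, -0.8, -0.8]
width: 0.0357
```

```bash
python3 - <<'E'
from meas import *
sl,ax=sleeve_now();print(sl,ax,observe()['wrist_force'],observe()['torque'])
sp=np.array([.5868,.0519])
rel(*tgt([*sp,.126]));rel(*tgt([*sp,.116]))
E
```

```text
[0.587  0.0519 0.1285] [0.     0.0004 1.    ] [ 0.5686 -0.8401 -0.7653] [-0.1917  0.4171 -0.124 ]
t 14.85 shift mm [-1.7  0.   1.9] rot [ 0.02 -0.    0.01] dist 0.003
t 14.85 shift mm [-7.8  0.   9.8] rot [ 0.02 -0.    0.01] dist 0.013
```

Emit:
step_arm([
  [1,[-0.0008,0,0.001],[0,0,0]],
  [1,[-0.0016,0,0.002],[0,0,0]],
  [1,[-0.0025,0,0.0032],[0,0,0]],
  [1,[-0.0035,0,0.0044],[0,0,0]],
  [1,[-0.0045,0,0.0057],[0,0,0]],
  [1,[-0.0055,0,0.007],[0,0,0]],
  [1,[-0.0065,0,0.0083],[0,0,0]],
  [1,[-0.0075,0,0.0095],[0,0,0]],
])

```text
time: 15.52
position: [0.6007, 0.0507, 0.1089]
ee_rot: [[0.783, -0.105, 0.613], [-0.083, -0.995, -0.063], [0.616, -0.001, -0.787]]
wrist_force: [0.2, -1.7, -0.1]
width: 0.0354
```

```bash
python3 - <<'E'
from meas import *
sl,ax=sleeve_now();print(sl,ax,observe()['wrist_force'],observe()['torque'])
for n in('top','scene'): shot(n,n+'9')
t=cv2.imread('pics/top9.png')[150:220,215:305]; s=cv2.imread('pics/scene9.png')[180:250,205:295]
cv2.imwrite('pics/v9.png',np.hstack([cv2.resize(t,(400,311),interpolation=2),cv2.resize(s,(400,311),interpolation=2)]))
sp=np.array([.5868,.0519]); rel(*tgt([*sp,.1]))
E
```

```text
[0.5871 0.0518 0.1165] [-0.0005  0.0006  1.    ] [ 0.2408 -1.736  -0.0902] [-0.3629  0.2047 -0.2538]
t 15.62 shift mm [-10.1  -0.1  12.7] rot [ 0.03 -0.    0.02] dist 0.016
```

View pics/v9.png

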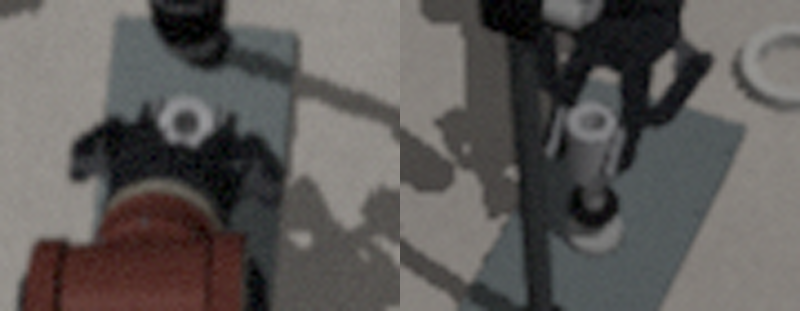

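Emit:
step_arm([
  [1,[-0.001,0.0002,0.0012],[0,0,0]],
  [1,[-0.002,0.0003,0.0026],[0,0,0]],
  [1,[-0.0035,0.0003,0.0044],[0,0,0]],
  [1,[-0.005,0.0003,0.0063],[0,0,0]],
  [1,[-0.0065,0.0003,0.0082],[0,0,0]],
  [1,[-0.008,0.0003,0.01],[0,0,0]],
  [1,[-0.009,0.0003,0.0114],[0,0,0]],
  [1,[-0.0101,0.0003,0.0127],[0,0,0]],
])

```text
time: 16.28
position: [0.6002, 0.0504, 0.092]
ee_rot: [[0.784, -0.105, 0.612], [-0.083, -0.995, -0.063], [0.616, -0.001, -0.788]]
wrist_force: [-0.4, -0.6, -0.8]
width: 0.0356
```

```bash
python3 - <<'E'
from meas import *
sl,ax=sleeve_now();print(sl,ax,observe()['wrist_force'],observe()['torque'])
sp=np.array([.5868,.0517]); rel(*tgt([*sp,.084]))
E
```

```text
[0.5867 0.0516 0.0997] [0.0003 0.0005 1.    ] [-0.3591 -0.6025 -0.8289] [-0.1177  0.2754 -0.0845]
t 16.28 shift mm [-9.5 -0.1 12.4] rot [0.03 0.01 0.01] dist 0.016
```

Emit:
step_arm([
  [1,[-0.0012,0,0.0015],[0,0,0]],
  [1,[-0.0025,0,0.0032],[0,0,0]],
  [1,[-0.0037,0,0.0048],[0,0,0]],
  [1,[-0.005,0,0.0064],[0,0,0]],
  [1,[-0.0062,0,0.008],[0,0,0]],
  [1,[-0.0075,0,0.0096],[0,0,0]],
  [1,[-0.0087,0,0.0112],[0,0,0]],
  [1,[-0.0098,0,0.0126],[0,0,0]],
])

```text
time: 16.95
position: [0.6003, 0.0504, 0.0758]
ee_rot: [[0.784, -0.105, 0.612], [-0.083, -0.994, -0.063], [0.616, -0.001, -0.788]]
wrist_force: [0.3, -1.0, 0.1]
width: 0.0352
```

```bash
python3 - <<'E'
from meas import *
sl,ax=sleeve_now();print(sl,ax,observe()['wrist_force'],observe()['torque'])
sp=np.array([.5868,.0517]); rel(*tgt([*sp,.068]))
E
```

```text
[0.5867 0.0515 0.0835] [0.0004 0.0005 1.    ] [ 0.2989 -0.983   0.1293] [-0.1705  0.2594 -0.1064]
t 16.95 shift mm [-9.5 -0.2 12.2] rot [0.03 0.02 0.01] dist 0.015
```

Emit:
step_arm([
  [1,[-0.001,0,0.0013],[0,0,0]],
  [1,[-0.002,0,0.0026],[0,0,0]],
  [1,[-0.003,0,0.0039],[0,0,0]],
  [1,[-0.004,0,0.0052],[0,0,0]],
  [1,[-0.005,0,0.0065],[0,0,0]],
  [1,[-0.006,0,0.0078],[0,0,0]],
  [1,[-0.007,0,0.0091],[0,0,0]],
  [1,[-0.008,0,0.0104],[0,0,0]],
])

```text
time: 17.62
position: [0.601, 0.0505, 0.0636]
ee_rot: [[0.783, -0.105, 0.614], [-0.083, -0.995, -0.063], [0.617, -0.001, -0.787]]
wrist_force: [-3.8, -1.1, 6.2]
width: 0.0354
```

```bash
python3 - <<'E'
from meas import *
sl,ax=sleeve_now();print(sl,ax,observe()['wrist_force'],observe()['torque'])
sp=np.array([.5868,.0517]); rel(*tgt([*sp,.060]))
E
```

```text
[0.5874 0.0516 0.0713] [-0.0013  0.0006  1.    ] [-3.8386 -1.0721  6.1822] [-0.1603  0.3316 -0.1201]
t 17.62 shift mm [-7.5  0.   8.5] rot [ 0.02 -0.08  0.01] dist 0.011
```

Emit:
step_arm([
  [1,[-0.0015,0,0.0013],[0,0,0]],
  [1,[-0.0025,0,0.0024],[0,0,0]],
  [1,[-0.0033,0,0.0035],[0,0,0]],
  [1,[-0.0042,0,0.0046],[0,0,0]],
  [1,[-0.005,0,0.0057],[0,0,0]],
  [1,[-0.0059,0,0.0068],[0,0,0]],
  [1,[-0.0068,0,0.0079],[0,0,0]],
  [1,[-0.0078,0,0.009],[0,0,0]],
])

```text
time: 18.28
position: [0.6015, 0.0503, 0.0534]
ee_rot: [[0.781, -0.105, 0.616], [-0.083, -0.995, -0.064], [0.619, -0.001, -0.785]]
wrist_force: [-4.6, -3.4, 8.7]
width: 0.0355
```

```bash
python3 - <<'E'
from meas import *
sl,ax=sleeve_now();print(sl,ax,observe()['wrist_force'],observe()['torque'])
sp=np.array([.5868,.0517]); rel(*tgt([*sp,.055]))
shot('scene','scene10')
s=cv2.imread('pics/scene10.png')[190:250,205:295]
cv2.imwrite('pics/v10.png',cv2.resize(s,(720,480),interpolation=2))
E
```

```text
[0.5879 0.0514 0.0609] [-0.004   0.0011  1.    ] [-4.5948 -3.3628  8.7036] [-0.4083  0.2869 -0.4077]
t 18.28 shift mm [-4.7 -0.2  4. ] rot [ 0.04 -0.23  0.02] dist 0.006
```

View pics/v10.png

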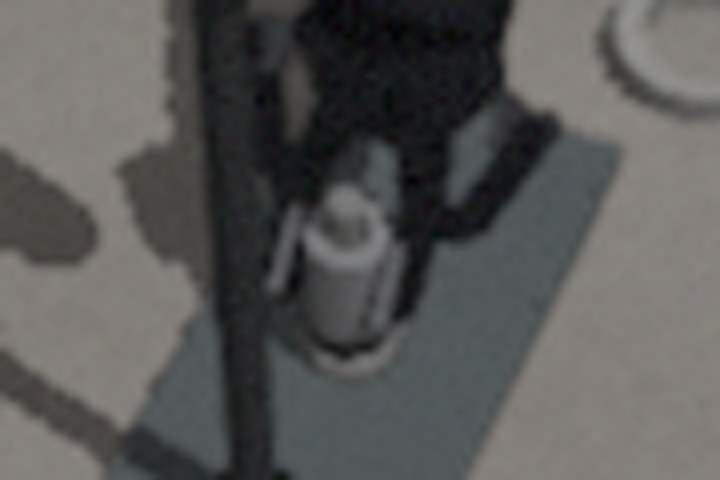

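Emit:
step_arm([
  [1,[-0.001,0.0,0.0006],[0,0,0]],
  [1,[-0.0017,0,0.0012],[0,0,0]],
  [1,[-0.0024,0,0.0018],[0,-0.1,0]],
  [1,[-0.0031,0,0.0024],[0,-0.2,0]],
  [1,[-0.0037,0,0.003],[0,-0.2,0]],
  [1,[-0.0043,0,0.0036],[0,-0.2,0]],
  [1,[-0.0049,0,0.0043],[0,-0.2,0]],
  [1,[-0.0055,0,0.005],[0,-0.2,0]],
])

```text
time: 19.0
position: [0.6018, 0.0502, 0.0483]
ee_rot: [[0.781, -0.105, 0.616], [-0.083, -0.995, -0.064], [0.619, -0.001, -0.785]]
wrist_force: [-22.3, -1.8, 25.2]
width: 0.0352
```

```bash
python3 - <<'E'
from meas import *
sl,ax=sleeve_now();print(sl,ax,observe()['wrist_force'],observe()['torque'])
sp=np.array([.5868,.0517]); rel(*tgt([*sp,.052]))
E
```

```text
[0.5882 0.0513 0.0559] [-0.0043  0.0012  1.    ] [-22.3034  -1.77    25.2132] [-0.5617  0.669  -0.5005]
t 19.0 shift mm [-3.6 -0.2  2.2] rot [ 0.04 -0.25  0.02] dist 0.004
```

Emit:
step_arm([
  [1,[-0.0018,0,0],[0,0,0]],
  [1,[-0.002,0,0.0004],[0,0,0]],
  [1,[-0.0023,0,0.0008],[0,0,0]],
  [1,[-0.0026,0,0.0013],[0,0,0]],
  [1,[-0.0029,0,0.0018],[0,0,0]],
  [1,[-0.0033,0,0.0023],[0,0,0]],
  [1,[-0.0036,0,0.0027],[0,0,0]],
  [1,[-0.0039,0,0.003],[0,0,0]],
])

```text
time: 19.67
position: [0.6021, 0.0502, 0.0481]
ee_rot: [[0.778, -0.105, 0.619], [-0.082, -0.994, -0.065], [0.622, -0.0, -0.783]]
wrist_force: [-47.3, -4.2, 50.5]
width: 0.0353
```

```bash
python3 - <<'E'
from meas import *
sl,ax=sleeve_now();print(sl,ax,observe()['wrist_force'],observe()['torque'])
shot('scene','scene11'); shot('top','top11')
t=cv2.imread('pics/top11.png')[150:220,215:305]; s=cv2.imread('pics/scene11.png')[190:250,205:295]
cv2.imwrite('pics/v11.png',np.hstack([cv2.resize(t,(400,311),interpolation=2),cv2.resize(s,(400,311),interpolation=2)]))
E
```

```text
[0.5885 0.0513 0.0557] [-0.008   0.0025  0.9999] [-47.2939  -4.1787  50.4929] [-0.8717  1.5627 -0.8855]
```

View pics/v11.png

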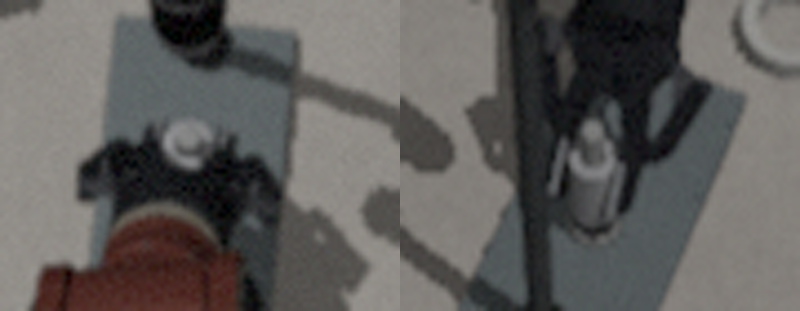

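Emit:
step_arm([
  [1,[0.0,0,0],[0,0,0]],
  [1,[0,0,0],[0,0,0]],
  [1,[-0.0002,0,-0.0005],[0,0,0]],
  [1,[-0.0004,0,-0.001],[0,0,0]],
  [1,[-0.0004,0,-0.001],[0,0,0]],
  [1,[-0.0004,0,-0.001],[0,0,0]],
  [1,[-0.0004,0,-0.001],[0,0,0]],
  [1,[-0.0004,0,-0.001],[0,0,0]],
])

```text
time: 20.43
position: [0.6013, 0.0503, 0.0486]
ee_rot: [[0.778, -0.105, 0.619], [-0.082, -0.995, -0.065], [0.622, -0.0, -0.783]]
wrist_force: [0.2, -1.4, 0.8]
width: 0.0354
```

Forces are relaxed, so I release.

Emit:
step_arm([
  [0.2,[0,0,0],[0,0,0]],
  [0,[0,0,0],[0,0,0]],
  [-0.4,[0,0,0],[0,0,0]],
  [-0.8,[0,0,0],[0,0,0]],
  [-1,[0,0,0],[0,0,0]],
  [-1,[0,0,0],[0,0,0]],
  [-1,[0,0,0],[0,0,0]],
  [-1,[0,0,0],[0,0,0]],
])

```text
time: 21.1
position: [0.6012, 0.0504, 0.0486]
ee_rot: [[0.778, -0.105, 0.619], [-0.082, -0.995, -0.065], [0.622, -0.0, -0.783]]
wrist_force: [-1.2, 0.6, 0.4]
width: 0.0855
```

```bash
python3 - <<'E'
from meas import *
shot('scene','scene12'); shot('top','top12')
for n in('top12','scene12'):
    w=cloud(load(n)); x,y,z=w[...,0],w[...,1],w[...,2]; g=load(n)['img'].astype(int).sum(-1)
    m=(np.hypot(x-.587,y-.052)<.022)&(z>.07)&(z<.092)
    print(n,m.sum(),np.percentile(z[m],[10,25,50,75,90]))
t=cv2.imread('pics/top12.png')[150:220,215:305]; s=cv2.imread('pics/scene12.png')[190:250,205:295]
cv2.imwrite('pics/v12.png',np.hstack([cv2.resize(t,(400,311),interpolation=2),cv2.resize(s,(400,311),interpolation=2)]))
s=observe();print(s['width'],s['position'],s['wrist_force'])
E
```

```text
top12 75 [0.0792 0.0805 0.083  0.0848 0.086 ]
scene12 87 [0.075  0.0775 0.0816 0.0841 0.0857]
0.08570489427778376 [0.6013 0.0503 0.0486] [0.5144 1.1815 0.0321]
```

View pics/v12.png

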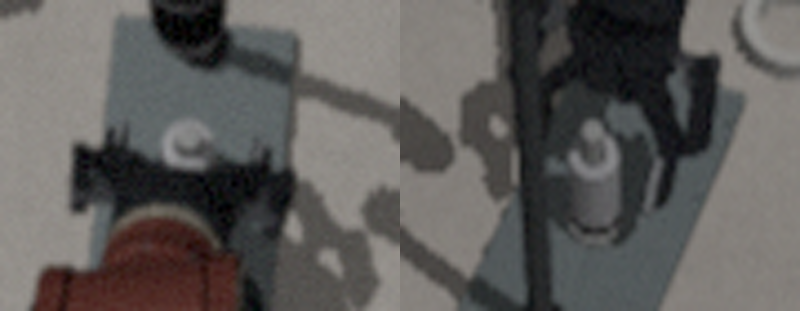

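Emit:
step_arm([
  [-1,[0,0,-0.01],[0,0,0]],
  [-1,[0,0,-0.03],[0,0,0]],
  [-1,[0,0,-0.055],[0,0,0]],
  [-1,[0,0,-0.08],[0,0,0]],
  [-1,[0,0,-0.105],[0,0,0]],
  [-1,[0,0,-0.13],[0,0,0]],
  [-1,[0,0,-0.15],[0,0,0]],
  [-1,[0,0,-0.16],[0,0,0]],
])

```text
time: 21.87
position: [0.5022, 0.061, 0.1769]
ee_rot: [[0.776, -0.104, 0.623], [-0.082, -0.995, -0.065], [0.626, -0.001, -0.78]]
wrist_force: [1.5, -0.6, 0.2]
width: 0.0852
```

Emit:
step_arm([
  [-1,[-0.02,0,-0.01],[0,0,0]],
  [-1,[-0.04,0,-0.02],[0,0,0]],
  [-1,[-0.06,0,-0.03],[0,0,0]],
  [-1,[-0.075,0,-0.045],[0,0,0]],
  [-1,[-0.085,0,-0.055],[0,0,0]],
  [-1,[-0.09,0,-0.06],[0,0,0]],
  [-1,[-0.09,0,-0.06],[0,0,0]],
  [-1,[-0.09,0,-0.06],[0,0,0]],
])

```text
time: 22.53
position: [0.4142, 0.0801, 0.1656]
ee_rot: [[0.78, -0.108, 0.616], [-0.082, -0.994, -0.07], [0.62, 0.004, -0.784]]
wrist_force: [-0.1, 0.3, 0.0]
width: 0.0854
```

```bash
python3 - <<'E'
from meas import *
s=observe();print(s['width'],s['position'],s['wrist_force'])
shot('scene','scene13'); shot('top','top13')
for n in('top13','scene13'):
    w=cloud(load(n)); x,y,z=w[...,0],w[...,1],w[...,2]
    m=(np.hypot(x-.587,y-.052)<.022)&(z>.07)&(z<.092)
    print(n,m.sum(),np.percentile(z[m],[10,25,50,75,90]),cv2.minEnclosingCircle(w[m][:,:2].astype(np.float32)))
    m=(np.hypot(x-.555,y+.29)<.05)&(z>.061)&(z<.07); print('lid',m.sum(),cv2.minEnclosingCircle(w[m][:,:2].astype(np.float32)),np.median(z[m]))
    m=(np.hypot(x-.555,y+.29)<.05)&(z>.085); print('handle top',np.percentile(z[m],95) if m.any() else None)
ov('scene13',(.587,.0518,.056),(.588,.0518),'o13',(210,180,90,70))
im=cv2.imread('pics/scene13.png'); cv2.imwrite('pics/s13.png',cv2.resize(im,(800,600),interpolation=2))
im=cv2.imread('pics/top13.png'); cv2.imwrite('pics/t13.png',cv2.resize(im,(800,600),interpolation=2))
E
```

```text
0.08540796682182226 [0.4142 0.0801 0.1656] [-0.0896  0.2854  0.01  ]
top13 88 [0.077  0.0797 0.0826 0.0842 0.086 ] ((0.5860975980758667, 0.05230061709880829), 0.018056558445096016)
lid 194 ((0.5522803068161011, -0.2896653115749359), 0.030322197824716568) 0.06538263419408841
handle top 0.10573726228852673
scene13 88 [0.0748 0.0785 0.0818 0.0846 0.0868] ((0.5888433456420898, 0.052606020122766495), 0.0184331014752388)
lid 149 ((0.5553048253059387, -0.2918868660926819), 0.03272625803947449) 0.06463604935819012
handle top 0.10449454505316623
```

View pics/o13.png

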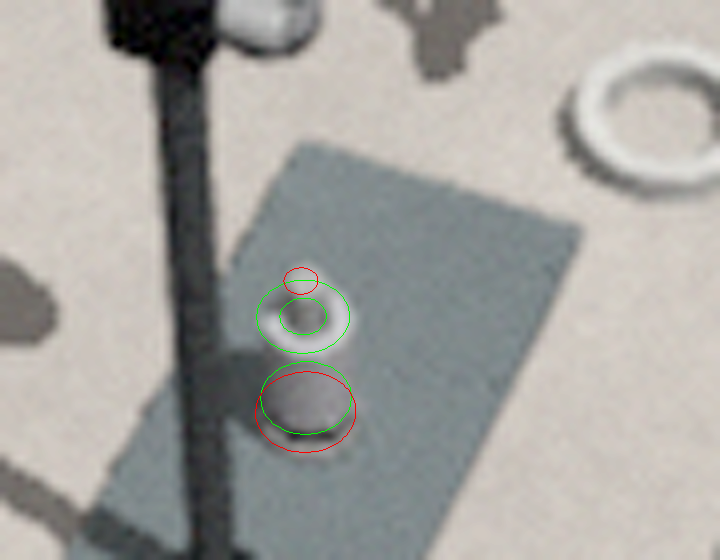

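View pics/s13.png

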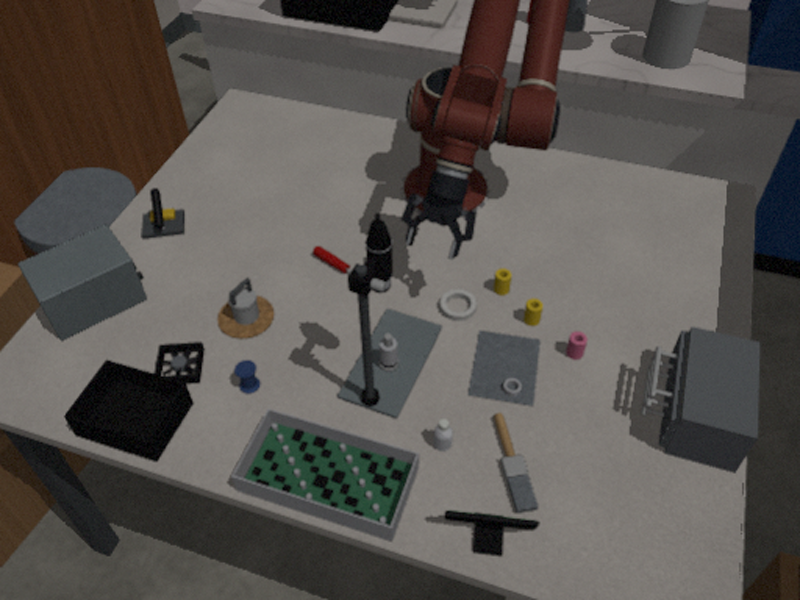

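View pics/t13.png

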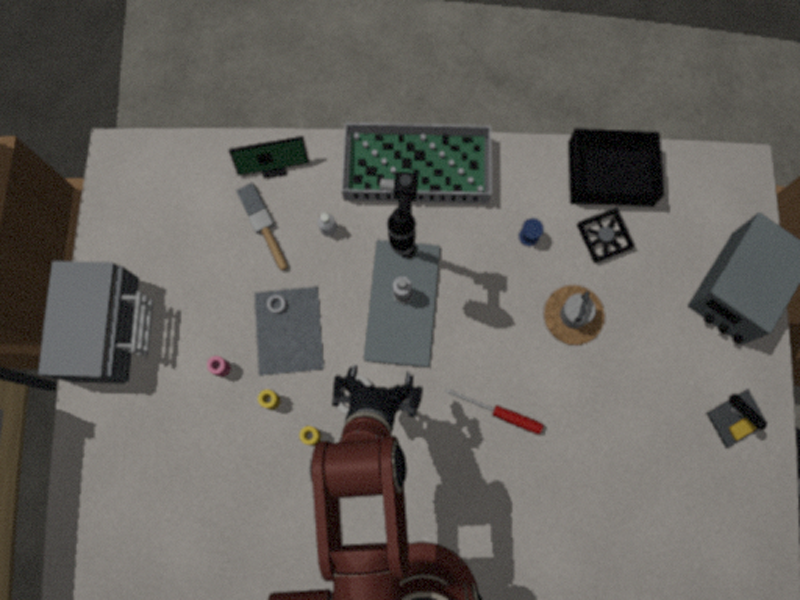

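```bash
python3 -c "
from workcell import hand_in; print(hand_in())"
```

```text
the job is handed in; nothing more can be done
None
```

I finished the job and handed it in at about 22.6 s on the robot's clock. `hand_in` reports no verdict, so success rests on the checks below.

- **Canister:** I lifted it upright by its handle and set it on the cork coaster. It stands within 3 mm of the coaster's centre, with its lid at about 65 mm (expected 65).
- **Sleeve and ring:** I gripped the grey sleeve with the tool leaned 38° and slid it over the spindle. The ring started to move at about 6 N. I pushed until the sleeve centre stopped at 55.7 mm (home is 56), and it did not move further under 50 N vertical.
- **After release:** the sleeve's top read about 82 mm in both cameras, which is its home height. The ring shows only as a thin dark band beneath it, so its being home rests mainly on the sleeve's height and the hard stop.
- **Other things:** the last pictures show nothing else moved, and I saw no sign of touching the microscope. The gripper is open and clear.

**Disagreements:** the two cameras disagreed by 2 to 4 mm in x on absolute positions, so I aligned the sleeve from relative measurements. The last push also carried about 47 N of side force against the spindle (about 70 N in total at the wrist). I relaxed it to nearly zero before letting go.

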